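Latch the tincture tote onto the shaker

TASK

Take the finished bottle that leans in the capper's catch tray and set it down gently, standing, in the one empty compartment of the blue tote on the shaker. Then clamp the tote for shaking: hook the latch's wire bail behind the two keeper prongs of the tote and throw the yellow lever over past center until it lies flat and draws the tote tight. Leave the other bottles and the things on the bench where they are.

Things in the scene. Friction and masses are not known exactly. Their poses are not given: they have to be found in the camera images.
- bottle_center (a point): Finished amber bottle with a white cap: 100 mm tall, body 44 mm across up to 58 mm height, plain round cap 28 mm across from 70 to 100 mm height, about 100 to 200 g. The point is on its axis half-way up (50 mm); its z axis runs from base to cap. It starts leaning 30 degrees from vertical in the steel catch tray, the cap towards the capper.
- tray_seat (a point): Seat of the leaning steel catch tray of the white capper: middle of the bottle's base, about 55 mm above the bench. Axes are level: local y points to the capper (towards which the tray leans 30 degrees), local x across the tray. The tray's back and side plates end 64 mm and 40 mm up along the bottle; the cap is free all round. The tall machine starts 250 mm from the seat along local y.
- free_spot (a point): Middle of the floor of the tote's empty compartment, where a thin green disc (52 mm) lies; 87 mm above the bench. Compartments are 72 to 75 mm square; the floor is level, the walls and dividers rise 50 mm above it. The other three compartments hold bottles like the finished one, standing; neighbouring compartment middles are 77.5 mm apart.
- shaker: White bench shaker, 250 x 420 mm, 80 mm high (flat aluminium deck on top); origin at the middle of its underside on the bench, axes level. The blue tote (160 x 160 mm, top edge 57 mm above the deck) has its middle at local y = +90 mm. The draw latch is on the deck on the tote's -y side and works in the plane local x = 0, drawing the tote along local -y.
- lever_pivot (a point): Hinge axis (along the shaker's local x) of the yellow-ended latch lever: at local y = -105 mm of the shaker, 24 mm above the deck (104 mm above the bench). The axes are those of the shaker.
- lever (a joint): Lever angle (rad): 0 = clamped, lying flat and pointing shaker -y (its stop); 1.57 = upright; up to 2.5 = leaning towards the tote. Starts 1.4 to 1.7. It stays where it is left. With the bail hooked it meets spring resistance from about 1.2 down (about 5 N at the yellow end), passes center at about 0.3 and then stays down by itself.
- lever_grip (a point): Middle of the yellow lever end, 70 mm from the lever's hinge axis: 40 mm long (the lever ends 90 mm from the axis), 24 mm wide along the hinge axis, 11 mm thick. The point's -y axis points outwards along the lever; its z is the side that faces the tote when the lever stands and faces up when it lies flat.
- bail (a joint): Angle of the wire bail about its hinge on the lever. The bail's elevation above level (it points to shaker +y) is this minus the lever angle. Stays where it is left (weak friction), free from -0.3 to 3.0. Its hinge is 20 mm from lever_pivot: in the shaker's y-z plane, in the direction 192 degrees (counted from +y towards +z) minus the lever angle.
- bail_bar (a point): Middle of the bail's cross bar (6 mm round wire, 39 mm wide overall along the hinge axis), 72 mm from the bail's hinge on the lever. This bar goes behind the keeper prongs. The bail is a U of 6 mm wire.
- bail_ball (a point): Centre of the red grip ball (18 mm across) that stands on a thin stalk 44 mm from the cross bar, square to the bail (along the point's local z axis; local y points from the bail's hinge to the bar). Pinch it from above to carry the bail; the lever follows.
- keeper (a point): Where the middle of the bail's bar sits when hooked: 99 mm above the bench, 60 mm from lever_pivot along local y while the tote is loose; axes as the shaker. Two steel prongs (7 mm wide, 9 mm gap for the stalk) on its lever side lean 25 degrees over it, tips 19 mm up and 5 mm to +y: pass the bar down 12 mm or more to +y, then pull it back. A plate 3 mm below carries the bar.
- tote (a joint): How far (m) the tote has been drawn towards the latch against its rubber bumpers (stiff spring, 6 N per mm): 0 when loose, about 0.006 to 0.008 when clamped.
- mate1_center (a point): A capped bottle already in the tote (same as the finished one); the point is on its axis 50 mm up.
- mate2_center (a point): As mate1.
- mate3_center (a point): As mate1.
- jar: Amber jar with black lid on the bench, 72 mm across, 100 mm tall, not to be disturbed.
- flask: Green corked bottle on the bench, 68 mm across, 190 mm tall, not to be disturbed.
- mortar: White bowl on the bench, 110 mm across, 65 mm tall, not to be disturbed.
- brush: Brush lying on the bench, not to be disturbed.
- tin: Aluminium tin on the bench, 70 mm across, 70 mm tall, not to be disturbed.

How it is judged (in metres and radians):
On the way, in this order (a step that is already met when the one before it is completed fails the run):
1. the finished bottle stands in the empty compartment, let go (horizontal distance between bottle_center and free_spot below 0.03 m and z of bottle_center in the frame of free_spot between 0.042 and 0.058 m and angle between bottle_center's own z axis and vertical below 0.12 rad and contact force between bottle and the fingers below 0.2 N), for 0.2 s.
2. the bail's bar is hooked behind the keeper prongs (y of bail_bar in the frame of keeper between -0.006 and 0.01 m and z of bail_bar in the frame of keeper between -0.008 and 0.011 m), for 0.2 s.
At the end, for the whole second after the job is handed in: Bottle upright (7 degrees) and at rest in the once empty compartment, within 30 mm of its middle; the other three stand (9 degrees); the bail bar is behind the keeper prongs; the lever is within 0.12 rad of its flat stop; the tote is drawn more than 4 mm (all of step 2 and horizontal distance between bottle_center and free_spot below 0.03 m and z of bottle_center in the frame of free_spot between 0.042 and 0.058 m and angle between bottle_center's own z axis and vertical below 0.12 rad and angle between each of mate1_center, mate2_center, mate3_center's own z axis and vertical below 0.15 rad and value of joint lever below 0.12 rad and value of joint tote above 0.004 m and velocity of joint lever between -0.2 and 0.2 rad/s and linear speed of bottle below 0.03 m/s); the robot touches nothing.
It fails at once if the finished bottle is dropped: out of the fingers it falls faster than 0.7 m/s (a fall of 25 mm) (contact force between bottle and the fingers below 0.05 N and linear speed of bottle above 0.7 m/s).
It fails at once if a bottle already in the tote is tipped (over 23 degrees) or lifted out (angle between any of mate1_center, mate2_center, mate3_center's own z axis and vertical above 0.4 rad or height (world z) of any of mate1_center, mate2_center, mate3_center above 0.16 m).
It fails at once if a thing on the bench is moved more than 40 mm (distance of any of jar, flask, mortar, tin, brush from where it was at the start of the episode above 0.04 m).
It also fails if it takes over 54 s, if anything falls off the work surface, if the arm or the gripper's body presses on something with over 40 N, if the wrist force passes 120 N, or if a joint passes its speed limit or range.

ROBOT

A 6-joint arm with a two-finger parallel gripper is mounted at the origin on the work surface. World frame = base frame: x ahead of the robot, y to its left, z up, the work surface at z = 0. Lengths are in mm, angles in rad, forces in N, time in s.
With the tool pointing down it reaches from about 350 to 875 mm from the base axis. Payload 4.2 kg.
Tool frame: the origin (TCP) lies between the finger pads; the fingertips stand 11 mm ahead of it and the grasp point (between the pads) lies 8 mm behind it; z points along the fingers, y is the direction in which the jaws open and shut (so a half turn about z gives the same grasp; the last joint's range is limited). The gripper opens to 85 mm and grips with 20 to 120 N. Pads are 22 mm wide; open, the fingers measure 114 mm over their backs; the gripper's body (76 mm by 85 mm) begins 54 mm behind the grasp point. The pads swing forward as they close: fully open they stand 13 mm farther back than shut.
Start: joints at [-0.948, 0.385, 0.008, 0, -1.194, -0.259], TCP at [222.407, -584.067, 242.312] pointing down, gripper open.
Joint ranges: [-3.14, 3.14], [-1.21, 2.06], [-1.07, 1.41], [-3.16, 2.05], [-2.99, -0.16], [-3.1, 3.1]. Speed limits (rad/s): [2.79, 2.79, 3.14, 3.14, 3.14, 3.14].

INTERFACE

Orientations are given as a unit quaternion [x, y, z, w].
In Python, from bench import * gives the robot as it stands.
- The arm moves only by the tool servo_tool, never from a script. Its argument "rows" is a list of rows, each a list of 7 numbers: the opening, from 0 (shut) to 1 (fully open), then the shift along the tool's x, y, z in cm, then the turn, a rotation vector about the tool's x, y, z in degrees. A call has 1 to 12 rows; each row shifts and turns the commanded pose from where the row before left it, along the tool's axes as they then stand; what a row does not reach is not made up. A row lasts 1/10 s, in which the tool goes at most 50 mm and 8.59 degrees, less where a joint would pass 70% of its speed; a pose out of reach is approached as far as the arm can. A call is refused whole if a number of a shift passes 5 or a number of a turn 8.59, either way. A call with a gripper value outside its range is refused whole. The fingers move at their own pace and stop on an object; the grip force is fixed at half the most. Time passes only in rows, so rows that do not move let the fingers close. It gives the time, the measured TCP pose, the force and the opening at its end, in the units of the state.
- read_state(): the state, without advancing time (a new reading comes with each control period).
- get_image(name): name is "side" or "top" or "wrist"; returns a dict with "image" (480x640x3 uint8, red, green, blue), "mtx" (3x3 intrinsics, pixels), "k1" (the pictures are not rectified: a ray, as slopes to the right and down, at radius r is drawn at 1 + k1 r^2 times it, then the intrinsics apply), "extrinsics" (4x4, takes a point from camera to world coordinates). Camera axes: x right, y up, looking along -z (the intrinsics and any distortion apply to the point x, -y, -z); pixel columns grow to the right and rows downward; lengths in mm; the calibration is good to about 2 mm. A picture is of the moment at which its call begins. There is no depth.
- job_done(): hands the job in, once; it reports no verdict.
The state is a dict: "clock": time; "joints": joint angles; "joint_vel": joint speeds; "joint_efforts": joint torques, N m; "position": TCP position; "ee_rot": TCP orientation; "contact_force": force on the tool from outside, world axes, zero at the start; "wrist_torque": the same for the moment, N m; "gripper_width": finger opening in mm.
Only numpy, scipy, OpenCV 4.12 (cv2) and the standard library are available. Lean on these libraries where they do the work, as an engineer would, in place of code of your own. Each camera call takes 0.05 s, during which the arm holds its last target. There are 200 camera calls.

## Working session

There is one attempt and no reset: what is moved stays moved. The work goes in short steps, Python scripts to look and compute and a tool call to move; the robot and the scene stay as the last step left them, time stands still between calls to the robot, and variables do not carry over. Pictures are saved under pics/ and viewed, about 8 in all and at most 12, crops included, and the job is handed in when it is done.

Besides the shell and the picture viewer there is one more tool, called after ">>>" as name([rows], argument=value, ...), one row to a line, values as JSON. servo_tool: Moves the arm, as the interface text tells. Its arguments: {"type":"object","properties":{"rows":{"type":"array","items":{"type":"array","items":{"type":"number"}}}},"required":["rows"]}

```bash
mkdir -p pics; ls; cat > h.py <<'E'
from bench import *
import numpy as np, cv2
from scipy.spatial.transform import Rotation as R
def ray(im,u,v):
    K=im["mtx"]; k=im["k1"]
    d=np.array([(u-K[0][2])/K[0][0],(v-K[1][2])/K[1][1]]); s=d.copy()
    for _ in range(30): s=d/(1+k*(s@s))
    E=np.array(im["extrinsics"]); r=E[:3,:3]@np.array([s[0],-s[1],-1.]); return E[:3,3],r/np.linalg.norm(r)
def onz(im,u,v,z):
    o,r=ray(im,u,v); return o+r*(z-o[2])/r[2]
def tri(a,ua,b,ub):
    o1,r1=ray(a,*ua);o2,r2=ray(b,*ub)
    t=np.linalg.lstsq(np.c_[r1,-r2],o2-o1,rcond=None)[0]
    p,q=o1+t[0]*r1,o2+t[1]*r2; return (p+q)/2,np.linalg.norm(p-q)
def proj(im,P):
    E=np.array(im["extrinsics"]); c=E[:3,:3].T@(np.array(P)-E[:3,3]); s=np.array([c[0],-c[1]])/-c[2]
    s=s*(1+im["k1"]*(s@s)); K=im["mtx"]; return np.array([K[0][0]*s[0]+K[0][2],K[1][1]*s[1]+K[1][2]])
def save(im,f,crop=None,sc=1):
    a=im["image"][...,::-1]
    if crop: a=a[crop[1]:crop[3],crop[0]:crop[2]]
    cv2.imwrite("pics/"+f,cv2.resize(a,None,fx=sc,fy=sc,interpolation=cv2.INTER_CUBIC))
E
python3 - <<'E'
from h import *
import pickle
d={n:get_image(n) for n in("side","top","wrist")}
pickle.dump(d,open("im0.pkl","wb"))
for n in ("side","top"): print(n,np.round(d[n]["extrinsics"],2).tolist(),d[n]["k1"],np.round(d[n]["mtx"],1).tolist()); save(d[n],n+"0.png")
print(read_state())
E
```

```text
pics
side [[-0.8, 0.47, -0.38, -29.4], [-0.6, -0.64, 0.48, 706.38], [-0.02, 0.61, 0.79, 1283.75], [0.0, 0.0, 0.0, 1.0]] -0.09620770584830857 [[580.2, 0.0, 317.8], [0.0, 580.2, 242.5], [0.0, 0.0, 1.0]]
top [[0.0, 0.98, -0.18, 362.68], [-1.0, -0.0, -0.01, -31.54], [-0.01, 0.18, 0.98, 1198.14], [0.0, 0.0, 0.0, 1.0]] -0.006954090303409964 [[436.5, 0.0, 317.2], [0.0, 436.5, 239.0], [0.0, 0.0, 1.0]]
{'clock': 0.15, 'joints': array([-9.48407359e-01,  3.85406800e-01,  6.93955003e-03, -3.23337728e-04,
       -1.19396857e+00, -2.58614061e-01]), 'joint_vel': array([ 0.00094577, -0.0031048 ,  0.00544528,  0.0011013 , -0.0008628 ,
       -0.00046759]), 'joint_efforts': array([ 2.50681605e-04, -3.92678761e+01,  1.88582432e+01,  4.18864042e+00,
       -3.42271065e-03, -1.26653086e-05]), 'position': array([ 222.2523654 , -583.71205652,  241.46079717]), 'ee_rot': array([-1.80827520e-01,  9.83514470e-01,  8.05566808e-04, -2.13602279e-04]), 'contact_force': array([ 0.2984931 , -0.42613898,  0.59471273]), 'wrist_torque': array([ 0.06267461, -0.00965125, -0.00607761]), 'gripper_width': 85.65059482916715}
```

View pics/side0.png

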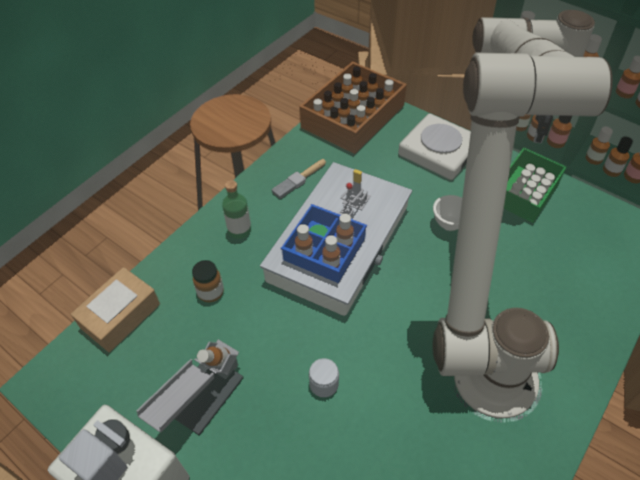

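View pics/top0.png

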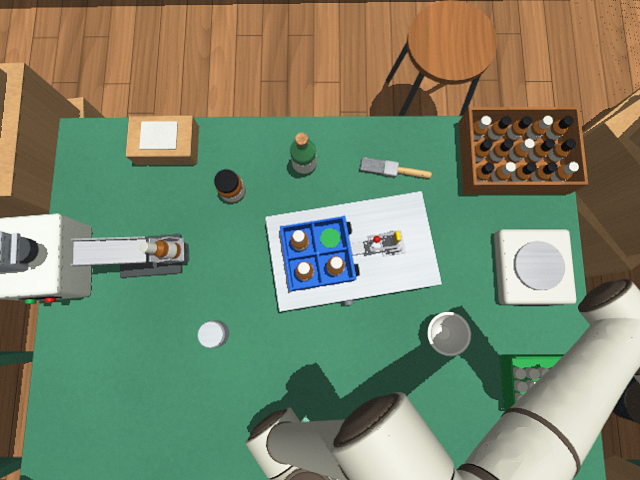

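The top view shows the tote at about (318,255), green disc (330,238), red ball (376,240), yellow lever end (398,237), and the leaning bottle in its tray at (165,250) with the capper to its left. The side view shows the same things: disc (319,231), ball (349,186), yellow end (357,180), leaning bottle cap (204,356).

```bash
python3 - <<'E'
from h import *
import pickle
d=pickle.load(open("im0.pkl","rb"))
t,s=d["top"],d["side"]
def blobs(im,lo,hi,box,mn=4):
    hsv=cv2.cvtColor(im["image"],cv2.COLOR_RGB2HSV); m=cv2.inRange(hsv,lo,hi); k=np.zeros_like(m); x0,y0,x1,y1=box; k[y0:y1,x0:x1]=255; m&=k
    n,l,st,c=cv2.connectedComponentsWithStats(m); return [(st[i,4],np.round(c[i],2)) for i in range(1,n) if st[i,4]>=mn],l
bt=(260,190,440,315); bs=(260,160,415,300)
for nm,lo,hi in [("green",(50,170,120),(75,255,255)),("red",(0,150,100),(4,255,255)),("yellow",(20,150,120),(32,255,255)),("white",(0,0,225),(179,35,255)),("blue",(105,150,60),(125,255,255))]:
    print(nm,"top",blobs(t,lo,hi,bt)[0],"side",blobs(s,lo,hi,bs)[0])
for n,im,c in (("a",t,(120,220,200,285)),("b",t,(260,190,440,315)),("c",s,(130,330,250,440)),("d",s,(260,160,415,310))):
    globals()[n]=cv2.resize(im["image"][c[1]:c[3],c[0]:c[2]][...,::-1],(400,300) ,interpolation=cv2.INTER_CUBIC)
cv2.imwrite("pics/crop.png",np.vstack([np.hstack([a,b]),np.hstack([c,globals()["d"]])]))
# shaker top quad in top view
hsv=cv2.cvtColor(t["image"],cv2.COLOR_RGB2HSV); m=cv2.inRange(hsv,(0,0,120),(179,60,255)); m[:,:255]=0;m[:,445:]=0;m[:185]=0;m[315:]=0
c=max(cv2.findContours(m,0,1)[0],key=cv2.contourArea); h=cv2.convexHull(c); print(cv2.approxPolyDP(h,5,True)[:,0].tolist())
E
```

```text
green top [] side []
red top [(np.int32(34), array([376.15, 238.68]))] side [(np.int32(5), array([348.8, 184.6]))]
yellow top [(np.int32(44), array([397.59, 235.43]))] side []
white top [(np.int32(9285), array([366.56, 250.1 ])), (np.int32(89), array([298.26, 235.37])), (np.int32(32), array([376.38, 245.06])), (np.int32(4), array([352. , 248.5])), (np.int32(92), array([336.15, 262.26])), (np.int32(92), array([303.5 , 267.63]))] side []
blue top [(np.int32(3095), array([317.31, 253.34]))] side [(np.int32(60), array([316.32, 212.27])), (np.int32(608), array([323.19, 248.06])), (np.int32(39), array([312.23, 222.92]))]Traceback (most recent call last):
  File "<stdin>", line 13, in <module>
    return _nx.concatenate(arrs, 0, dtype=dtype, casting=casting)
           ~~~~~~~~~~~~~~~^^^^^^^^^^^^^^^^^^^^^^^^^^^^^^^^^^^^^^^
ValueError: all the input arrays must have same number of dimensions, but the array at index 0 has 1 dimension(s) and the array at index 1 has 3 dimension(s)
```

```bash
python3 - <<'E'
from h import *
import pickle
d=pickle.load(open("im0.pkl","rb"))
t,s=d["top"],d["side"]
ht=cv2.cvtColor(t["image"],cv2.COLOR_RGB2HSV);hs=cv2.cvtColor(s["image"],cv2.COLOR_RGB2HSV)
print("hsv",ht[238,330],ht[300,200],hs[231,319],"yel side",hs[178,357],"ball side",hs[186,349],"cap",hs[356,204],hs[233,303])
out=[]
for im,c in ((t,(120,220,200,280)),(t,(260,190,440,315)),(s,(130,330,250,420)),(s,(260,160,420,280))):
    out.append(cv2.resize(im["image"][c[1]:c[3],c[0]:c[2]][...,::-1],(400,300),interpolation=cv2.INTER_CUBIC))
cv2.imwrite("pics/crop.png",np.vstack([np.hstack(out[:2]),np.hstack(out[2:])]))
m=cv2.inRange(ht,(0,0,120),(179,60,255)); m[:,:255]=0;m[:,445:]=0;m[:185]=0;m[315:]=0
c=max(cv2.findContours(m,0,1)[0],key=cv2.contourArea); h=cv2.convexHull(c); q=cv2.approxPolyDP(h,5,True)[:,0]
for p in q: print("shaker corner",p,np.round(onz(t,*map(float,p),80),1))
m=cv2.inRange(ht,(105,150,60),(125,255,255)); m[:,:255]=0;m[:,360:]=0;m[:185]=0;m[315:]=0
c=max(cv2.findContours(m,0,1)[0],key=cv2.contourArea); print("tote",cv2.minAreaRect(c),np.round([onz(t,*map(float,p),137)[:2] for p in cv2.boxPoints(cv2.minAreaRect(c))],1).tolist())
for u in [(298.26,235.37),(336.15,262.26),(303.5,267.63)]: print("mate",np.round(onz(t,*u,187),1))
print("ball",[np.round(x,1) for x in tri(t,(376.15,238.68),s,(348.8,185.5))])
m=cv2.inRange(ht,(50,100,80),(70,255,255)); n,l,st,cc=cv2.connectedComponentsWithStats(m[215:265,310:350]); print([(st[i,4],cc[i]+[310,215],onz(t,*(cc[i]+[310,215]),88)) for i in range(1,n) if st[i,4]>30])
E
```

```text
hsv [ 68 165 190] [ 75 116 147] [ 69 130 145] yel side [ 24 115 104] ball side [  1 149 137] cap [ 26  12 176] [ 40  11 138]
shaker corner [421 191] [ 694.5 -294.5   80. ]
shaker corner [441 284] [ 448.5 -335.    80. ]
shaker corner [279 311] [380.7  77.3  80. ]
shaker corner [266 216] [627.5 115.4  80. ]
tote ((317.78778076171875, 253.11306762695312), (65.4034194946289, 68.20955657958984), 80.98067474365234) [[588.0, 75.1], [614.9, -92.6], [453.9, -115.6], [428.1, 47.7]]
mate [555.1  24.2 187. ]
mate [491.1 -64.7 187. ]
mate [478.6  11.4 187. ]
ball [array([ 546.8, -159. ,  187.9]), np.float64(0.4)]
[(np.int32(276), array([329.67753623, 237.69565217]), array([567.62072149, -51.70585677,  88.        ]))]
```

View pics/crop.png

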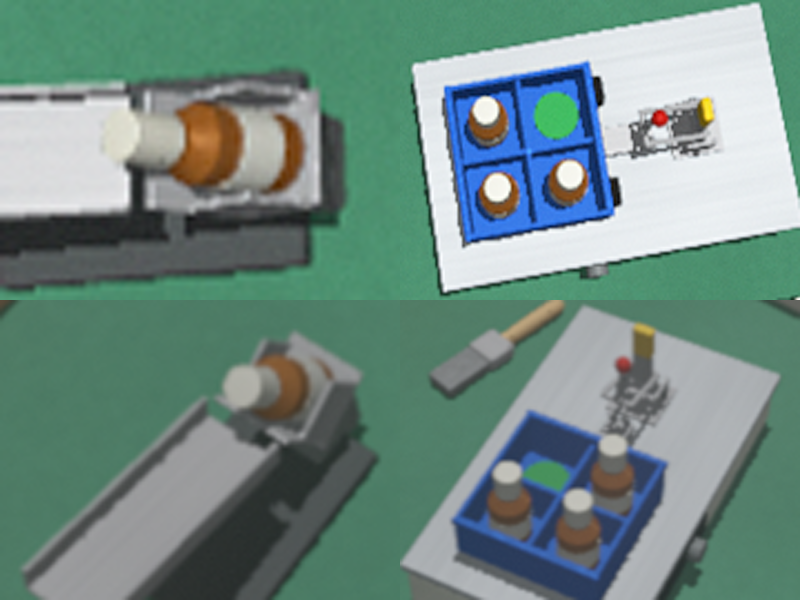

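The crops show the bottle leaning in the tray, cap face at top-view (144,248), its axis nearly along world y. The latch stands between the tote and the yellow lever end, with the ball beside it. My shaker, disc and mate estimates agree to 1 mm. I'll move toward the tray next and look with the wrist camera.

```bash
cat >> h.py <<'E'
def plan(P,Rt,n,p0=None,R0=None):
    s=read_state(); p=s["position"] if p0 is None else p0; r=R.from_quat(s["ee_rot"]) if R0 is None else R0
    w=(Rt*r.inv()).as_rotvec()/n; dp=(np.array(P)-p)/n
    print("turn/row deg tool",np.round(np.degrees(r.inv().apply(w)),2))
    for i in range(n): print(np.round((R.from_rotvec(w*i)*r).inv().apply(dp)/10,2).tolist())
def down(jaw): # tool down, y (jaw) at angle jaw deg
    j=np.radians(jaw); y=np.array([np.cos(j),np.sin(j),0]); z=np.array([0,0,-1.]); return R.from_matrix(np.c_[np.cross(y,z),y,z])
E
python3 - <<'E'
from h import *
import pickle
d=pickle.load(open("im0.pkl","rb")); t,s,w=d["top"],d["side"],d["wrist"]
print("cap top",onz(t,144.4,247.6,141.6),tri(t,(144.4,247.6),s,(202.9,355.5)))
print("base edge",onz(t,120+290/5,220+155/5,58))
st=read_state(); E=np.array(w["extrinsics"]); r=R.from_quat(st["ee_rot"]).inv()
print("cam in tool",np.round(r.apply(E[:3,3]-st["position"]),1),np.round(r.as_matrix()@E[:3,:3],2).tolist(),w["mtx"][0])
print("yellow",onz(t,397.59,235.43,180),tri(t,(397.6,235.4),s,(357.2,176)))
for x in ((303,155),(228,183),(211,334)): print(onz(t,*x,100))
plan([430,300,300],down(183),24)
E
```

```text
cap top [533.75950401 405.9318257  141.6       ] (array([535.36507361, 407.44769129, 139.89451602]), np.float64(2.9461012939770934))
base edge [538.02440371 350.18457173  58.        ]
cam in tool [  75.2   -0.7 -131.4] [[-0.0, 0.96, 0.3], [1.0, 0.0, -0.0], [-0.0, 0.3, -0.96]] [406.70715768   0.         320.38082868]
yellow [ 555.79596447 -210.97578318  180.        ] (array([ 557.04016737, -212.38545194,  172.73033773]), np.float64(0.460825316104587))
[788.49107106  18.10651455 100.        ]
[711.91836559 214.62594378 100.        ]
[324.25769382 242.51730288 100.        ]
turn/row deg tool [ 0.    0.   -3.01]
[-2.12, 3.13, -0.24]
[-2.28, 3.02, -0.24]
[-2.44, 2.89, -0.24]
[-2.58, 2.76, -0.24]
[-2.73, 2.62, -0.24]
[-2.86, 2.48, -0.24]
[-2.98, 2.32, -0.24]
[-3.1, 2.16, -0.24]
[-3.21, 2.0, -0.24]
[-3.31, 1.83, -0.24]
[-3.4, 1.65, -0.24]
[-3.49, 1.47, -0.24]
[-3.56, 1.28, -0.24]
[-3.62, 1.1, -0.24]
[-3.67, 0.9, -0.24]
[-3.72, 0.71, -0.24]
[-3.75, 0.52, -0.24]
[-3.77, 0.32, -0.24]
[-3.78, 0.12, -0.24]
[-3.78, -0.08, -0.24]
[-3.77, -0.28, -0.24]
[-3.75, -0.47, -0.24]
[-3.72, -0.67, -0.24]
[-3.68, -0.87, -0.24]
```

```bash
python3 -c "
from h import *
plan([535,380,300],down(183),24)"
```

```text
turn/row deg tool [ 0.    0.   -3.01]
[-2.65, 3.29, -0.24]
[-2.82, 3.15, -0.24]
[-2.98, 2.99, -0.24]
[-3.13, 2.83, -0.24]
[-3.27, 2.67, -0.24]
[-3.41, 2.49, -0.24]
[-3.53, 2.31, -0.24]
[-3.65, 2.12, -0.24]
[-3.76, 1.93, -0.24]
[-3.85, 1.73, -0.24]
[-3.94, 1.52, -0.24]
[-4.01, 1.31, -0.24]
[-4.08, 1.1, -0.24]
[-4.13, 0.88, -0.24]
[-4.17, 0.67, -0.24]
[-4.2, 0.45, -0.24]
[-4.22, 0.23, -0.24]
[-4.22, 0.01, -0.24]
[-4.22, -0.22, -0.24]
[-4.2, -0.44, -0.24]
[-4.17, -0.66, -0.24]
[-4.13, -0.87, -0.24]
[-4.08, -1.09, -0.24]
[-4.02, -1.3, -0.24]
```

>>> servo_tool([
  [1,-2.65,3.29,-0.24,0,0,-3],
  [1,-2.82,3.15,-0.24,0,0,-3],
  [1,-2.98,2.99,-0.24,0,0,-3],
  [1,-3.13,2.83,-0.24,0,0,-3],
  [1,-3.27,2.67,-0.24,0,0,-3],
  [1,-3.41,2.49,-0.24,0,0,-3],
  [1,-3.53,2.31,-0.24,0,0,-3],
  [1,-3.65,2.12,-0.24,0,0,-3],
  [1,-3.76,1.93,-0.24,0,0,-3],
  [1,-3.85,1.73,-0.24,0,0,-3],
  [1,-3.94,1.52,-0.24,0,0,-3],
  [1,-4.0,1.31,-0.24,0,0,-3],
])

```text
clock: 1.35
position: [378.9, -100.6, 271.3]
ee_rot: [-0.477, 0.879, -0.0, 0.0]
contact_force: [0.9, -1.2, -1.4]
gripper_width: 85.6
```

>>> servo_tool([
  [1,-4.08,1.1,-0.24,0,0,-3],
  [1,-4.13,0.88,-0.24,0,0,-3],
  [1,-4.17,0.67,-0.24,0,0,-3],
  [1,-4.2,0.45,-0.24,0,0,-3],
  [1,-4.22,0.23,-0.24,0,0,-3],
  [1,-4.22,0,-0.24,0,0,-3],
  [1,-4.22,-0.22,-0.24,0,0,-3],
  [1,-4.2,-0.44,-0.24,0,0,-3],
  [1,-4.17,-0.66,-0.24,0,0,-3],
  [1,-4.13,-0.87,-0.24,0,0,-3],
  [1,-4.08,-1.09,-0.24,0,0,-3],
  [1,-4,-1.3,-0.24,0,0,-3],
])

```text
clock: 2.55
position: [536.5, 380.8, 299.5]
ee_rot: [0.725, -0.688, -0.0, 0.0]
contact_force: [0.3, 0.4, 0.6]
gripper_width: 85.8
```

>>> servo_tool([
  [1,0,0,0,0,0,0],
  [1,0,0,0,0,0,0],
])

```text
clock: 2.75
position: [536.1, 379.8, 298.4]
ee_rot: [0.725, -0.689, -0.0, 0.001]
contact_force: [1.2, -0.2, -0.1]
gripper_width: 85.5
```

```bash
python3 - <<'E'
from h import *
import pickle
w=get_image("wrist"); pickle.dump(w,open("w1.pkl","wb"))
st=read_state(); print(st["clock"],st["position"],st["ee_rot"],st["joints"])
u=proj(w,[535,380,100]); print(u, proj(w,[534.5,406.5,141]))
save(w,"w1.png")
E
```

```text
2.8 [536.03090647 378.87765192 299.10805355] [ 7.24365429e-01 -6.89415603e-01 -7.77669389e-07  9.22909473e-04] [ 8.61161328e-01  4.11014373e-01  1.89603277e-01 -9.80915879e-05
 -1.35122857e+00 -8.11708303e-01]
[321.64775406 206.37714576] [320.8065279  252.97180722]
```

View pics/w1.png

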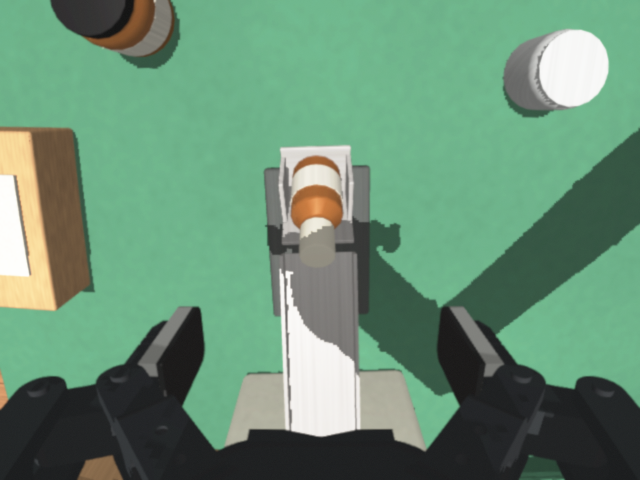

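The wrist view shows the bottle at columns 292-343, with its axis almost vertical in the image from (317,165) to the cap at (317,252). The tray's side plates are symmetric about it.

```bash
python3 - <<'E'
from h import *
import pickle
w=pickle.load(open("w1.pkl","rb")); hsv=cv2.cvtColor(w["image"],cv2.COLOR_RGB2HSV)
for r in list(range(156,226,6)):
    x=np.where((hsv[r,285:350,0]<20)&(hsv[r,285:350,1]>110))[0]+285; print(r,x.min() if len(x) else 0,x.max() if len(x) else 0,end=" | ")
print()
for r in range(222,272,4): print(r,[tuple(int(a) for a in w["image"][r,c]) for c in (294,298,301,304,317,330,333,336,340)])
c=np.array([317.5,252.]);print(onz(w,*c,141.6))
# yaw from axis line px a,b
for a,b in (((317.5,190),(317.5,252)),((318.,190),(317.5,252)),((317,190),(317.5,252))):
    n=np.cross(ray(w,*a)[1],ray(w,*b)[1])
    for psi in [None]:
        f=lambda p:n@np.array([-np.sin(p)*.5,np.cos(p)*.5,np.cos(np.pi/6)])
        from scipy.optimize import brentq
        print(np.degrees(brentq(f,-.5,.5)))
E
```

```text
156 314 317 | 162 299 332 | 168 295 337 | 174 0 0 | 180 0 0 | 186 309 325 | 192 297 335 | 198 293 339 | 204 292 340 | 210 292 341 | 216 291 341 | 222 294 340 | 
222 [(149, 100, 64), (156, 96, 53), (162, 103, 60), (203, 192, 172), (239, 235, 222), (195, 180, 159), (148, 92, 51), (139, 86, 48), (125, 92, 70)]
226 [(199, 194, 187), (143, 96, 60), (182, 170, 151), (218, 213, 193), (239, 236, 223), (155, 151, 138), (133, 117, 100), (120, 86, 63), (120, 117, 115)]
230 [(202, 200, 194), (199, 196, 189), (190, 184, 168), (220, 215, 195), (174, 171, 155), (139, 136, 124), (132, 128, 117), (118, 115, 113), (120, 117, 114)]
234 [(116, 114, 111), (121, 119, 115), (193, 187, 171), (222, 217, 198), (146, 142, 130), (139, 136, 123), (133, 129, 119), (118, 114, 113), (121, 118, 115)]
238 [(117, 114, 111), (122, 119, 115), (157, 153, 139), (142, 138, 126), (146, 142, 130), (139, 136, 124), (134, 130, 119), (118, 115, 114), (121, 118, 115)]
242 [(122, 119, 117), (123, 121, 117), (137, 134, 122), (142, 138, 126), (147, 143, 131), (141, 137, 125), (134, 131, 119), (112, 110, 107), (113, 110, 108)]
246 [
[... 473 characters left out ...]
129, 127), (145, 140, 129), (146, 141, 129), (146, 141, 129), (146, 141, 129), (143, 140, 128), (132, 130, 126), (133, 131, 128)]
262 [(130, 127, 125), (130, 128, 126), (135, 132, 127), (144, 140, 128), (144, 141, 128), (143, 139, 128), (133, 131, 127), (132, 130, 127), (133, 131, 128)]
266 [(130, 127, 125), (131, 129, 126), (132, 130, 127), (133, 130, 128), (142, 138, 127), (130, 128, 126), (133, 130, 128), (131, 128, 126), (132, 129, 126)]
270 [(130, 127, 124), (131, 127, 125), (132, 130, 128), (133, 130, 128), (130, 127, 125), (129, 127, 126), (131, 128, 127), (130, 128, 125), (131, 129, 127)]
[537.03211462 405.63556702 141.6       ]
3.1990956111584152
2.496744586648232
3.9014451408861275
```

```bash
cat >> h.py <<'E'
psi=np.radians(3.5); d=np.array([-.5*np.sin(psi),.5*np.cos(psi),np.cos(np.pi/6)]); seat=np.array([536.5,407,141.6])-100*d
yj=-np.array([np.cos(psi),np.sin(psi),0]); Rb=R.from_matrix(np.c_[np.cross(yj,-d),yj,-d])
E
python3 -c "
from h import *
print(seat,d)
plan(seat+160*d,Rb,6)"
```

```text
[539.55242698 357.09326008  54.99745962] [-0.03052427  0.4990674   0.8660254 ]
turn/row deg tool [ 0.04  4.99 -0.11]
[-0.97, -0.03, 1.76]
[-1.12, -0.03, 1.67]
[-1.26, -0.03, 1.56]
[-1.39, -0.03, 1.45]
[-1.51, -0.03, 1.32]
[-1.62, -0.03, 1.19]
```

>>> servo_tool([
  [1,-0.97,-0.03,1.76,0,5,-0.1],
  [1,-1.12,-0.03,1.67,0,5,-0.1],
  [1,-1.26,-0.03,1.56,0,5,-0.1],
  [1,-1.4,-0.03,1.45,0,5,-0.1],
  [1,-1.51,-0.03,1.32,0,5,-0.1],
  [1,-1.62,-0.03,1.19,0,5,-0.1],
  [1,0,0,0,0,0,0],
  [1,0,0,0,0,0,0],
])

```text
clock: 3.6
position: [534.9, 436.6, 193.9]
ee_rot: [0.703, -0.662, 0.188, 0.179]
contact_force: [-0.6, 0.0, 0.7]
gripper_width: 85.4
```

```bash
python3 - <<'E'
from h import *
import pickle
st=read_state(); print(st["clock"],st["position"],st["contact_force"]); plan(seat+80*d,Rb,1)
w=get_image("wrist"); pickle.dump(w,open("w2.pkl","wb"))
for a in (0,58,70,100): print(a,proj(w,seat+a*d))
save(w,"w2.png",(200,60,440,260),2.5)
E
```

```text
3.6 [534.85369188 436.64591924 193.89940555] [-0.56342462  0.0467107   0.71639602]
turn/row deg tool [ 0.23 -0.06  0.01]
[-0.05, -0.02, 8.01]
0 [320.14887472 218.00575455]
58 [320.50638087 242.32033692]
70 [320.60148549 248.78872059]
100 [320.88552886 268.1078682 ]
```

View pics/w2.png

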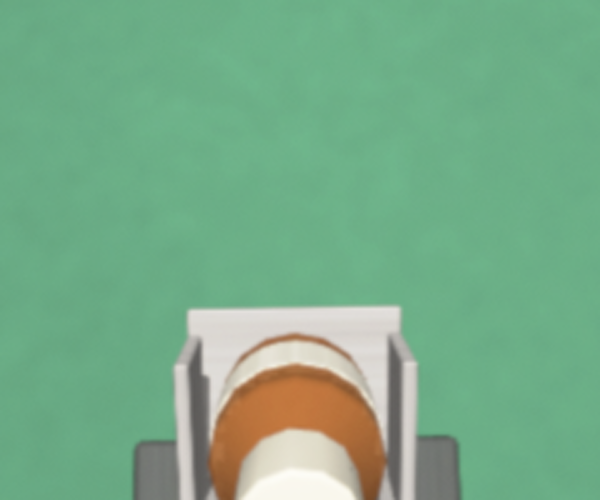

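The cap (column 320) and body (column 319.6) match the prediction of 320.9, so the line-up is good. Going in and gripping.

>>> servo_tool([
  [1,0,0,2.5,0,0,0],
  [1,0,0,2.5,0,0,0],
  [1,0,0,2,0,0,0],
  [1,0,0,1,0,0,0],
  [0.5,0,0,0,0,0,0],
  [0,0,0,0,0,0,0],
  [0,0,0,0,0,0,0],
  [0,0,0,0,0,0,0],
  [0,0,0,0,0,0,0],
  [0,0,0,0,0,0,0],
])

```text
clock: 4.65
position: [537.5, 398.4, 126.2]
ee_rot: [0.704, -0.662, 0.188, 0.177]
contact_force: [-0.2, 1.1, 4.0]
gripper_width: 26.6
```

>>> servo_tool([
  [0,0,0,-0.5,0,0,0],
  [0,0,0,-1.5,0,0,0],
  [0,0,0,-2.5,0,0,0],
  [0,0,0,-3,0,0,0],
  [0,0,0,-3,0,0,0],
  [0,0,0,-3,0,0,0],
])

```text
clock: 5.25
position: [533.0, 465.3, 242.0]
ee_rot: [0.703, -0.662, 0.187, 0.179]
contact_force: [-0.2, 1.8, -0.8]
gripper_width: 26.6
```

```bash
cat >> h.py <<'E'
C=np.array([537.8,-109.2]); ys=np.radians(9.32); X=np.array([np.cos(ys),np.sin(ys),0]); Y=np.array([-np.sin(ys),np.cos(ys),0]); Z=np.array([0,0,1.])
spot=np.array([567.7,-52.,87]); piv=np.r_[C,104]-105*Y; Rs=down(189.32)
E
python3 - <<'E'
from h import *
st=read_state(); print(st["position"],st["gripper_width"],st["contact_force"]); print(spot,piv)
plan(spot+80*Z+[0,0,140],Rs,12)
E
```

```text
[532.95871049 465.32855113 241.97708995] 26.55667895015355 [-0.24929151  1.81739304 -0.80400959]
[567.7 -52.   87. ] [ 554.80457033 -212.81392082  104.        ]
turn/row deg tool [ 0.15 -2.5  -0.48]
[4.01, -0.03, 1.69]
[4.08, 0.01, 1.52]
[4.14, 0.05, 1.34]
[4.2, 0.08, 1.15]
[4.24, 0.12, 0.97]
[4.28, 0.16, 0.78]
[4.31, 0.2, 0.6]
[4.33, 0.23, 0.41]
[4.34, 0.27, 0.22]
[4.34, 0.31, 0.03]
[4.34, 0.34, -0.16]
[4.32, 0.38, -0.35]
```

>>> servo_tool([
  [0,4.0,0,1.7,0.15,-2.5,-0.5],
  [0,4.1,0,1.5,0.15,-2.5,-0.5],
  [0,4.14,0.05,1.34,0.15,-2.5,-0.5],
  [0,4.2,0.08,1.15,0.15,-2.5,-0.5],
  [0,4.24,0.12,0.97,0.15,-2.5,-0.5],
  [0,4.28,0.16,0.78,0.15,-2.5,-0.5],
  [0,4.31,0.2,0.6,0.15,-2.5,-0.5],
  [0,4.33,0.23,0.41,0.15,-2.5,-0.5],
  [0,4.34,0.27,0.22,0.15,-2.5,-0.5],
  [0,4.34,0.3,0,0.15,-2.5,-0.5],
  [0,4.34,0.34,-0.16,0.15,-2.5,-0.5],
  [0,4.32,0.38,-0.35,0.15,-2.5,-0.5],
])

```text
clock: 6.45
position: [568.3, -53.7, 306.8]
ee_rot: [0.764, -0.645, -0.001, -0.001]
contact_force: [0.5, 0.5, -0.9]
gripper_width: 26.5
```

>>> servo_tool([
  [0,0,0,0,0,0,0],
  [0,0,0,0,0,0,0],
  [0,0,0,0,0,0,0],
])

```text
clock: 6.75
position: [568.7, -51.5, 306.1]
ee_rot: [0.764, -0.645, -0.001, 0.0]
contact_force: [0.4, 0.1, -1.0]
gripper_width: 26.1
```

```bash
python3 - <<'E'
from h import *
st=read_state(); print(st["position"],st["gripper_width"],st["contact_force"]); plan(spot+80*Z,Rs,1)
import pickle
d={n:get_image(n) for n in("side","top","wrist")}
pickle.dump(d,open("im3.pkl","wb"))
a=cv2.resize(d["side"]["image"][120:300,250:430],(400,400),interpolation=cv2.INTER_CUBIC); b=cv2.resize(d["wrist"]["image"],(533,400))[:,70:470]
cv2.imwrite("pics/h3.png",np.hstack([a,b])[...,::-1])
print(proj(d["wrist"],st["position"]),proj(d["wrist"],spot))
E
```

```text
[568.70875701 -51.54478932 306.11222435] 26.054381911806658 [ 0.36217888  0.0951061  -0.95329094]
turn/row deg tool [0.07 0.06 0.32]
[0.04, 0.09, 13.91]
[322.08239899 325.91415478] [322.14837562 199.02272081]
```

View pics/h3.png

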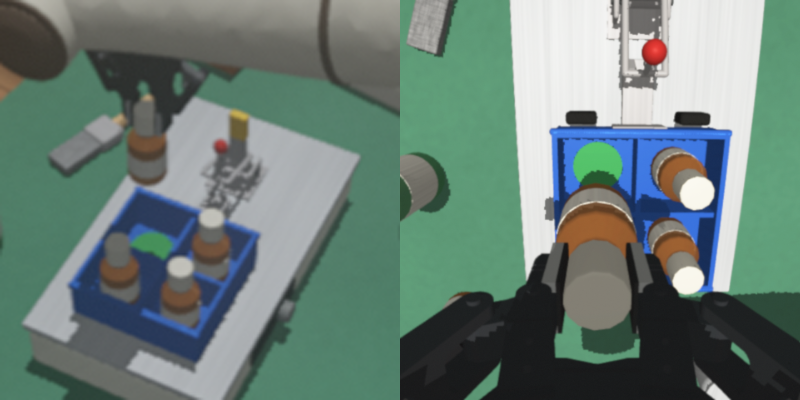

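The side crop shows the bottle hanging upright over the tote. In the wrist crop the green disc is at original pixel (322,196), within 3 px of the prediction. Lowering it.

>>> servo_tool([
  [0,0.02,0.05,2,0,0,0.15],
  [0,0.02,0.05,3,0,0,0.15],
  [0,0,0,3,0,0,0],
  [0,0,0,2.4,0,0,0],
  [0,0,0,1.4,0,0,0],
  [0,0,0,0.6,0,0,0],
  [0,0,0,0.3,0,0,0],
  [0,0,0,0.2,0,0,0],
  [0,0,0,0.1,0,0,0],
  [0,0,0,0.1,0,0,0],
  [0,0,0,0,0,0,0],
])

```text
clock: 8.0
position: [568.4, -52.7, 176.3]
ee_rot: [0.762, -0.647, 0.0, -0.001]
contact_force: [-0.3, 0.2, -1.3]
gripper_width: 26.6
```

>>> servo_tool([
  [0,0,0,0.2,0,0,0],
  [0,0,0,0.2,0,0,0],
  [0,0,0,0.1,0,0,0],
  [0,0,0,0,0,0,0],
])

```text
clock: 8.4
position: [568.1, -52.8, 170.6]
ee_rot: [0.762, -0.647, -0.0, -0.0]
contact_force: [0.3, 0.1, -0.7]
gripper_width: 26.3
```

>>> servo_tool([
  [0,0,0,0.1,0,0,0],
  [0,0,0,0.1,0,0,0],
  [0,0,0,0,0,0,0],
])

```text
clock: 8.7
position: [568.2, -52.7, 168.8]
ee_rot: [0.762, -0.647, -0.0, -0.0]
contact_force: [1.0, 0.9, -1.1]
gripper_width: 26.3
```

>>> servo_tool([
  [0,0,0,0.1,0,0,0],
  [0,0,0,0.1,0,0,0],
  [0,0,0,0,0,0,0],
])

```text
clock: 9.0
position: [568.6, -52.8, 168.0]
ee_rot: [0.762, -0.647, 0.0, -0.001]
contact_force: [-1.5, 1.3, 5.3]
gripper_width: 26.7
```

Contact at 5 N: the bottle is on the floor. Releasing partway and going straight up.

>>> servo_tool([
  [0.2,0,0,0,0,0,0],
  [0.4,0,0,0,0,0,0],
  [0.6,0,0,0,0,0,0],
  [0.6,0,0,0,0,0,0],
  [0.6,0,0,-1,0,0,0],
  [0.6,0,0,-3,0,0,0],
  [0.6,0,0,-4,0,0,0],
  [0.6,0,0,-4,0,0,0],
])

```text
clock: 9.8
position: [568.0, -52.9, 288.7]
ee_rot: [0.762, -0.647, -0.0, -0.0]
contact_force: [1.2, -0.6, 0.5]
gripper_width: 51.5
```

```bash
cat >> h.py <<'E'
# latch plane, (y,z) rel pivot
def hinge(a): t=np.radians(192)-a; return 20*np.array([np.cos(t),np.sin(t)])
def state_from_ball(b):
    # returns a,e,bar for ball position (upper solution)
    D=np.hypot(72,44); f=lambda a: np.hypot(*(np.array(b)-hinge(a)))-D
    A=np.linspace(0,2.6,261); v=[f(a) for a in A]; out=[]
    for i in range(260):
        if v[i]*v[i+1]<0:
            a=A[i]; q=np.array(b)-hinge(a); e=np.arctan2(q[1],q[0])-np.arctan2(44,72); out.append((round(a,2),round(np.degrees(e),1),np.round(hinge(a)+72*np.array([np.cos(e),np.sin(e)]),1)))
    return out
def ball_for_bar(p):
    # given bar (y,z): solve upper hinge
    f=lambda a: np.hypot(*(np.array(p)-hinge(a)))-72
    A=np.linspace(0.5,2.5,2001); a=A[np.argmin([abs(f(x)) for x in A])]; q=np.array(p)-hinge(a); e=np.arctan2(q[1],q[0])
    return np.round(np.array(p)+44*np.array([-np.sin(e),np.cos(e)]),1),round(a,2),round(np.degrees(e),1),round(f(a),2)
E
python3 - <<'E'
from h import *
import pickle
w=get_image("wrist"); t=get_image("top"); s=get_image("side"); pickle.dump((w,t,s),open("im4.pkl","wb"))
print(read_state()["position"])
out=[]
for im,box in ((w,(200,0,640,330)),(t,(360,220,420,260)),(s,(335,165,375,205))):
    hsv=cv2.cvtColor(im["image"],cv2.COLOR_RGB2HSV); m=cv2.inRange(hsv,(0,140,70),(5,255,255))|cv2.inRange(hsv,(176,140,70),(179,255,255)); k=np.zeros_like(m); k[box[1]:box[3],box[0]:box[2]]=1; m*=k
    n,l,stt,c=cv2.connectedComponentsWithStats(m); i=1+np.argmax(stt[1:,4]) if n>1 else 0; print(n,stt[i],c[i]); out.append(c[i])
for P,e in (tri(t,out[1],w,out[0]),tri(s,out[2],w,out[0])):
    q=P-piv; print(P,e,"local",q@X,q@Y,q[2],state_from_ball((q@Y,q[2])))
for p in [(66,40),(74,30),(75,20),(74,8),(74,-3),(70,-4),(64,-4),(60,-4),(58,-4)]: print(p,ball_for_bar(p))
save(w,"w4.png")
E
```

```text
[569.73797721 -52.71186691 291.13267671]
2 [376  44  32  34 822] [391.42944039  61.03163017]
2 [373 236   8   7  38] [376.42105263 238.71052632]
2 [348 184   3   3   9] [349. 185.]
[ 546.93685737 -160.00571119  185.7845909 ] 0.12996287677808363 local 0.7883459666024635 53.385264096102034 81.78459089743464 [(np.float64(1.59), np.float64(16.0), array([65.4, 39.4]))]
[ 547.22002208 -159.81070719  188.72087329] 0.38917155932988984 local 1.0993532599385665 53.53183585468594 84.72087329435857 [(np.float64(1.75), np.float64(18.7), array([67.6, 43. ]))]
(66, 40) (array([53.6, 82.2]), np.float64(1.62), np.float64(16.3), np.float64(-0.0))
(74, 30) (array([67.8, 73.6]), np.float64(1.92), np.float64(8.1), np.float64(-0.0))
(75, 20) (array([74.9, 64. ]), np.float64(1.93), np.float64(0.2), np.float64(-0.0))
(74, 8) (array([81.2, 51.4]), np.float64(1.93), np.float64(-9.4), np.float64(0.01))
(74, -3) (array([87.6, 38.9]), np.float64(2.06), np.float64(-18.0), np.float64(-0.01))
(70, -4) (array([84.6, 37.5]), np.float64(1.88), np.float64(-19.4), np.float64(0.01))
(64, -4) (array([78.4, 37.6]), np.float64(1.58), np.float64(-19.1), np.float64(-0.01))
(60, -4) (array([73.5, 37.9]), np.float64(1.34), np.float64(-17.9), np.float64(-0.0))
(58, -4) (array([70.7, 38.1]), np.float64(1.2), np.float64(-16.7), np.float64(-0.0))
```

View pics/w4.png

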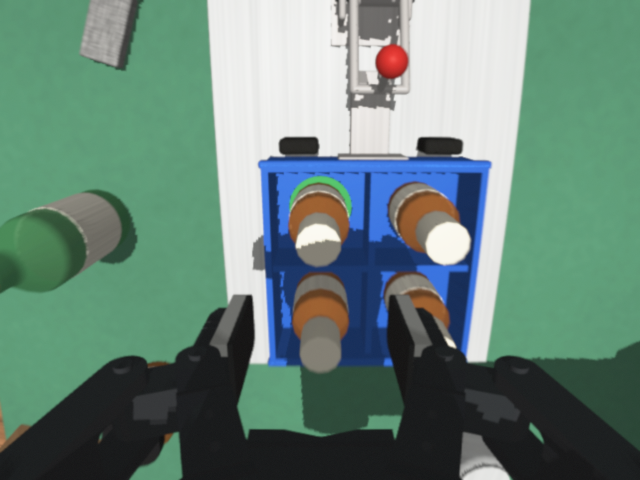

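The wrist view shows the finished bottle upright on the green disc (disc rim ring at (320,190)), with the other three bottles in place. The red ball is at (391,61) and the bail bar at about (380,90). Going to the ball next.

```bash
python3 -c "
from h import *
plan([547,-160,240],Rs,5)"
```

```text
turn/row deg tool [-0.1  0.  -0. ]
[2.04, 0.81, 1.02]
[2.04, 0.8, 1.02]
[2.04, 0.8, 1.02]
[2.04, 0.8, 1.02]
[2.04, 0.8, 1.02]
```

>>> servo_tool([
  [0.6,2.04,0.8,0.5,0,0,0],
  [0.6,2.04,0.8,0.8,0,0,0],
  [0.6,2.04,0.8,1.2,0,0,0],
  [0.6,2.04,0.8,1.3,0,0,0],
  [0.6,2.04,0.8,1.3,0,0,0],
  [0.6,0,0,0,0,0,0],
  [0.6,0,0,0,0,0,0],
])

```text
clock: 10.65
position: [544.9, -160.1, 235.2]
ee_rot: [0.762, -0.648, -0.001, 0.0]
contact_force: [-0.3, -0.4, 0.5]
gripper_width: 51.2
```

```bash
python3 - <<'E'
from h import *
w=get_image("wrist"); print(read_state()["position"],proj(w,[547,-160,186.8]))
plan([547,-160,185],Rs,1)
hsv=cv2.cvtColor(w["image"],cv2.COLOR_RGB2HSV); m=cv2.inRange(hsv,(0,140,70),(5,255,255))|cv2.inRange(hsv,(176,140,70),(179,255,255)); m[:,:200]=0
n,l,st,c=cv2.connectedComponentsWithStats(m); i=1+np.argmax(st[1:,4]); print(st[i],c[i],onz(w,*c[i],186.8))
E
```

```text
[ 545.43772086 -159.69384776  235.87619773] [316.67596342 275.72627898]
turn/row deg tool [-0.03  0.03 -0.01]
[0.06, -0.15, 5.09]
[ 298  258   36   36 1015] [315.89162562 275.53103448] [ 547.38603562 -160.03972013  186.8       ]
```

>>> servo_tool([
  [0.6,0,-0.1,2,0,0,0],
  [0.6,0,-0.1,2,0,0,0],
  [0.6,0,0,1.1,0,0,0],
  [0.4,0,0,0,0,0,0],
  [0.2,0,0,0,0,0,0],
  [0,0,0,0,0,0,0],
  [0,0,0,0,0,0,0],
  [0,0,0,0,0,0,0],
  [0,0,0,0,0,0,0],
])

```text
clock: 11.6
position: [547.3, -159.3, 185.7]
ee_rot: [0.762, -0.647, 0.0, -0.001]
contact_force: [-2.9, 2.3, 4.3]
gripper_width: 14.0
```

```bash
python3 - <<'E'
from h import *
st=read_state(); print(st); q=st["position"]-piv; print(q@X,q@Y,q[2])
E
```

```text
{'clock': 11.6, 'joints': array([ 3.64890795e-04,  3.38583604e-01, -2.12594502e-01, -1.15542551e-03,
       -1.01841660e+00,  1.62743867e-01]), 'joint_vel': array([-0.00018434,  0.00285816, -0.00180962,  0.00191916,  0.00397535,
        0.00083038]), 'joint_efforts': array([-1.16935182e+00, -3.30075002e+01,  1.73074740e+01,  4.23798859e+00,
        8.40130001e-01,  7.10187633e-04]), 'position': array([ 547.27327488, -159.31821417,  185.67849803]), 'ee_rot': array([ 7.62164061e-01, -6.47383457e-01,  1.39370475e-04, -7.63929471e-04]), 'contact_force': array([-2.92250688,  2.30642628,  4.32901062]), 'wrist_torque': array([ 0.8576877 ,  0.83603809, -0.0336796 ]), 'gripper_width': 14.03714923016177}
1.2316614777040975 54.00920339420807 81.67849802889708
```

```bash
python3 - <<'E'
from h import *
w=get_image("wrist"); s=get_image("side")
a=cv2.resize(w["image"][180:400,210:430],(400,400),interpolation=cv2.INTER_CUBIC); b=cv2.resize(s["image"][150:230,310:390],(400,400),interpolation=cv2.INTER_CUBIC)
cv2.imwrite("pics/p8.png",np.hstack([a,b])[...,::-1])
print(proj(w,read_state()["position"]))
E
```

```text
[321.30926041 327.29393981]
```

View pics/p8.png

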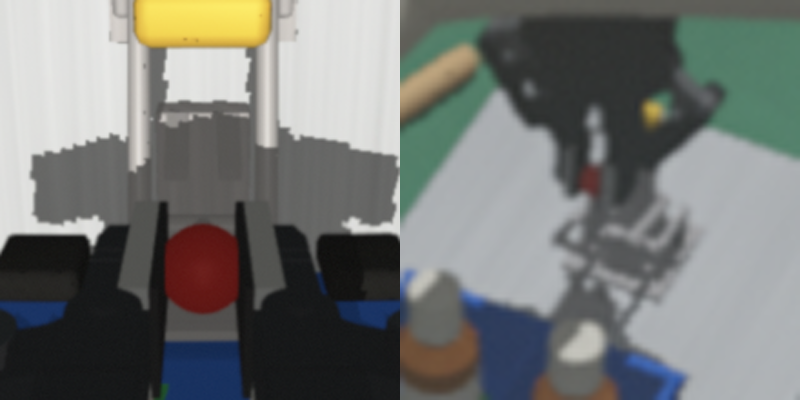

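The ball is held centred between the pads, and the bail and lever look undisturbed. Carrying the bail over the prongs toward +y.

>>> servo_tool([
  [0,-0.7,0,0.3,0,0,0],
  [0,-0.7,0,0.55,0,0,0],
  [0,-0.4,0,0.5,0,0,0],
  [0,-0.4,0,0.5,0,0,0],
  [0,0,0,0,0,0,0],
  [0,0,0,0,0,0,0],
])

```text
clock: 12.3
position: [543.3, -137.0, 166.3]
ee_rot: [0.762, -0.648, -0.001, -0.001]
contact_force: [-4.3, 4.1, 4.8]
gripper_width: 14.5
```

```bash
cat >> h.py <<'E'
def loc():
    st=read_state(); q=st["position"]-piv; print("local",np.round([q@X,q@Y,q[2]],1),"F local",np.round([st["contact_force"]@X,st["contact_force"]@Y,st["contact_force"][2]],1),st["gripper_width"],st["clock"]); return q@Y,q[2]
E
python3 - <<'E'
from h import *
b=loc(); print(state_from_ball((b[0],b[1]+1)))
for p in [(76,20),(76,10),(76,-3),(60,-4)]: print(p,ball_for_bar(p))
E
```

```text
local [ 0.9 76.7 62.3] F local [-3.6  4.7  4.8] 14.537113351806402 12.3
[(np.float64(2.01), np.float64(-0.2), array([76.6, 19.3]))]
(76, 20) (array([75.8, 64. ]), np.float64(1.98), np.float64(0.3), np.float64(-0.01))
(76, 10) (array([81.8, 53.6]), np.float64(2.01), np.float64(-7.5), np.float64(-0.01))
(76, -3) (array([89.2, 39. ]), np.float64(2.16), np.float64(-17.5), np.float64(-0.0))
(60, -4) (array([73.5, 37.9]), np.float64(1.34), np.float64(-17.9), np.float64(-0.0))
```

>>> servo_tool([
  [0,-0.27,0,0.5,0,0,0],
  [0,-0.27,0,0.47,0,0,0],
  [0,-0.24,0,0.48,0,0,0],
  [0,-0.24,0,0.48,0,0,0],
  [0,-0.22,0,0.44,0,0,0],
  [0,0,0,0,0,0,0],
  [0,0,0,0,0,0,0],
])

```text
clock: 13.0
position: [541.8, -125.7, 142.4]
ee_rot: [0.762, -0.647, -0.0, -0.0]
contact_force: [0.1, -0.5, -0.2]
gripper_width: 0.2
```

```bash
python3 - <<'E'
from h import *
b=loc(); print(state_from_ball((b[0],b[1]+1)))
w=get_image("wrist"); s=get_image("side")
a=cv2.resize(w["image"][180:400,210:430],(400,400),interpolation=cv2.INTER_CUBIC); b=cv2.resize(s["image"][160:240,300:380],(400,400),interpolation=cv2.INTER_CUBIC)
cv2.imwrite("pics/p9.png",np.hstack([a,b])[...,::-1])
E
```

```text
local [ 1.3 88.  38.4] F local [ 0.  -0.5 -0.2] 0.1598023602612859 13.0
[(np.float64(2.09), np.float64(-17.5), array([74.8, -2.6]))]
```

View pics/p9.png

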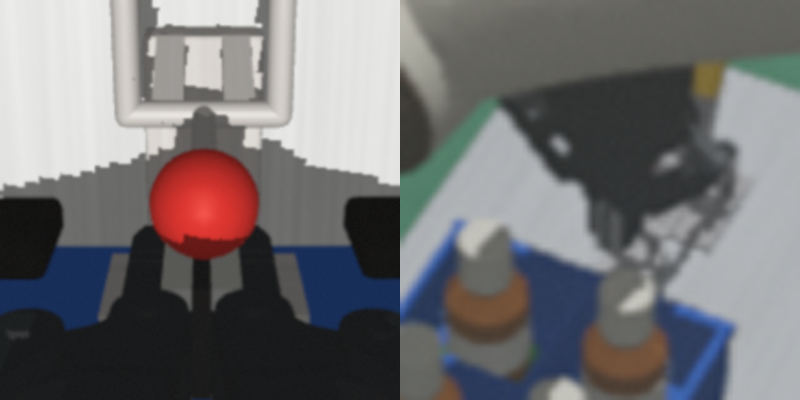

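The ball slipped out: the gripper is shut, with the ball on its -y side at wrist pixel (322,292). The bail still hangs over the prongs. Backing off and measuring again.

>>> servo_tool([
  [0,-0.4,0,0,0,0,0],
  [0,0,0,-1.5,0,0,0],
  [0,0,0,-3,0,0,0],
  [0.6,0,0,-3,0,0,0],
  [0.6,1,0,0,0,0,0],
  [0.6,1,0,0,0,0,0],
  [0.6,0,0,0,0,0,0],
  [0.6,0,0,0,0,0,0],
])

```text
clock: 13.9
position: [543.5, -141.7, 216.3]
ee_rot: [0.762, -0.648, -0.001, 0.0]
contact_force: [0.1, 0.7, -1.7]
gripper_width: 51.3
```

```bash
cat >> h.py <<'E'
def red(im,box):
    hsv=cv2.cvtColor(im["image"],cv2.COLOR_RGB2HSV); m=cv2.inRange(hsv,(0,130,60),(6,255,255))|cv2.inRange(hsv,(175,130,60),(179,255,255)); k=np.zeros_like(m); k[box[1]:box[3],box[0]:box[2]]=1; m*=k
    n,l,s,c=cv2.connectedComponentsWithStats(m)
    if n<2: return None,None
    i=1+np.argmax(s[1:,4]); return s[i],c[i]
E
python3 - <<'E'
from h import *
loc()
w,t,s=[get_image(n) for n in("wrist","top","side")]
for n,im,b in (("w",w,(200,0,460,420)),("t",t,(330,210,420,270)),("s",s,(320,165,375,220))): print(n,*red(im,b))
cw=red(w,(200,0,460,420))[1]; sw,_=red(w,(200,0,460,420))
o,r=ray(w,*cw); D=w["mtx"][0][0]*18/((sw[2]+sw[3])/2); print("by size",D, [np.round([q@X,q@Y,q[2]],1) for q in [o+r*D*1.02-piv]])
for z in (40,50,60,70): q=onz(w,*cw,104+z)-piv; print(z,q@X,q@Y,state_from_ball((q@Y,z)))
for im,b in ((t,(330,210,420,270)),(s,(320,165,375,220))):
    c=red(im,b)[1]
    if c is not None: P,e=tri(im,c,w,cw); q=P-piv; print("tri",e,q@X,q@Y,q[2])
a=cv2.resize(w["image"][150:350,210:430],(440,400),interpolation=cv2.INTER_CUBIC); b=cv2.resize(s["image"][160:250,300:380],(356,400),interpolation=cv2.INTER_CUBIC)
cv2.imwrite("pics/p10.png",np.hstack([a,b])[...,::-1])
E
```

```text
local [  0.4  72.  112.3] F local [ 0.2  0.7 -1.7] 51.31854701205762 13.9
w [ 301  238   37   37 1040] [319.01826923 256.07980769]
t None None
s None None
by size 197.85753616672343 [array([ 1.3, 65.3, 54.2])]
40 1.3142082944697844 70.56625434569611 [(np.float64(1.22), np.float64(-15.6), array([58.7, -2.4]))]
50 1.291241889689772 66.8973880366912 [(np.float64(1.21), np.float64(-8.3), array([60.4,  6.4]))]
60 1.2682754849096476 63.228521727686314 [(np.float64(1.27), np.float64(-1.2), array([62.2, 16. ]))]
70 1.2453090801296387 59.55965541868144 [(np.float64(1.4), np.float64(6.1), array([64.2, 26.2]))]
```

View pics/p10.png

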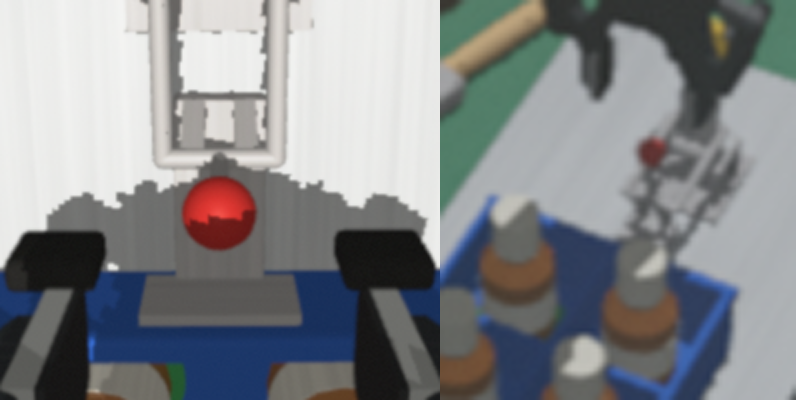

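The wrist crop shows the U bail with its bar at about pixel (320,229), the prongs visible inside the U, and the ball at (319,256). In the side crop the ball is at original (347,194).

```bash
python3 - <<'E'
from h import *
w,s,t=get_image("wrist"),get_image("side"),get_image("top")
cw=red(w,(200,0,460,420))[1]
for p in ((347.2,194.2),(346.5,194),(348,194.5)):
    P,e=tri(s,p,w,cw); q=P-piv; print("tri",e,q@X,q@Y,q[2])
hsv=cv2.cvtColor(s["image"],cv2.COLOR_RGB2HSV); sub=hsv[185:203,338:356]; m=((sub[...,0]<8)|(sub[...,0]>172))&(sub[...,1]>70); print(np.argwhere(m).mean(0)[::-1]+[338,185],m.sum())
for z in (48,52,56,60,64):
    q=onz(w,*cw,104+z)-piv; a,e,b=state_from_ball((q@Y,z))[0]; print(z,a,e,b,"bar px",proj(w,piv+b[0]*Y+b[1]*Z+1.2*X))
print("prong tips px",[proj(w,piv+65*Y+14*Z+x*X) for x in (-8,8)],"base",proj(w,piv+57*Y-5*Z+8*X))
g=w["image"][200:245,316:322].mean((1,2)); print(np.round(g).astype(int).tolist())
g=w["image"][195:240,334:337].mean((1,2)); print(np.round(g).astype(int).tolist())
E
```

```text
tri 0.5252486646335061 0.9866244578736936 63.36517420879292 59.33776264775938
tri 1.3707571045420672 1.8842128417334099 63.587588713243065 59.618675929431674
tri 2.7283992861099224 -0.05745091645001921 63.178523122661645 58.82328772801901
[347.45833333 193.625     ] 24
48 1.2 -9.7 [60.   4.6] bar px [320.14163617 219.00183532]
52 1.21 -6.9 [60.7  8.2] bar px [320.14538597 221.66762538]
56 1.24 -4.0 [61.5 12.1] bar px [320.149638   224.70420058]
60 1.27 -1.2 [62.2 16. ] bar px [320.15383716 227.66578401]
64 1.31 1.7 [62.9 19.9] bar px [320.15816471 230.71658632]
prong tips px [array([335.72375905, 231.26096401]), array([308.65063763, 231.29144022])] base [309.33549168 210.488408  ]
[206, 219, 220, 220, 220, 220, 220, 220, 220, 221, 220, 220, 220, 220, 221, 221, 220, 220, 204, 143, 106, 102, 103, 115, 145, 153, 142, 127, 116, 104, 92, 88, 87, 87, 88, 88, 84, 70, 64, 69, 76, 81, 85, 90, 93]
[187, 128, 110, 123, 150, 159, 160, 159, 159, 159, 159, 159, 159, 159, 159, 159, 159, 159, 159, 159, 159, 158, 159, 159, 158, 159, 159, 152, 143, 157, 181, 200, 218, 227, 225, 213, 197, 175, 146, 116, 109, 114, 107, 102, 102]
```

The bar is resting on the prong tips: bar ≈ (62,17) and ball ≈ (63,60) relative to the pivot, elevation ≈ -1°. The firm pinch doesn't let the ball turn, so I'll turn the tool with the bail this time, grip deeper, and pre-tilt 14° toward the lever.

```bash
cat >> h.py <<'E'
def T(ball,tilt,back=-6,xo=1.2):
    r=R.from_rotvec(X*np.radians(tilt))*Rs; zt=r.apply([0,0,1]); return piv+xo*X+ball[0]*Y+ball[1]*Z-back*zt,r
E
python3 - <<'E'
from h import *
print("pre"); P,r=T((63.2,60.5),14,45); plan(P,r,3)
print("in"); P2,r2=T((63.2,60.5),14); plan(P2,r2,1,P,r)
p,rr=P2,r2
for b,t,n in (((66,66),16,2),((74.9,66),16.5,2),((81.8,53.6),8,3),((89.5,38.5),-2,3),((73.5,38),-2,3)):
    print(b,t); P,r=T(b,t); plan(P,r,n,p,rr); p,rr=P,r
E
```

```text
pre
turn/row deg tool [ 0.   -4.65  0.  ]
[0.67, -0.0, 0.31]
[0.69, -0.0, 0.25]
[0.71, -0.0, 0.19]
in
turn/row deg tool [0. 0. 0.]
[0.0, 0.0, 5.1]
(66, 66) 16
turn/row deg tool [-0. -1.  0.]
[-0.21, 0.0, -0.23]
[-0.22, 0.0, -0.23]
(74.9, 66) 16.5
turn/row deg tool [ 0.   -0.25  0.  ]
[-0.43, 0.0, 0.12]
[-0.43, 0.0, 0.12]
(81.8, 53.6) 8
turn/row deg tool [-0.    2.83 -0.  ]
[-0.07, 0.0, 0.46]
[-0.1, 0.0, 0.46]
[-0.12, 0.0, 0.45]
(89.5, 38.5) -2
turn/row deg tool [0.   3.33 0.  ]
[-0.15, -0.0, 0.53]
[-0.18, -0.0, 0.52]
[-0.21, -0.0, 0.51]
(73.5, 38) -2
turn/row deg tool [0. 0. 0.]
[0.53, 0.0, 0.04]
[0.53, 0.0, 0.04]
[0.53, 0.0, 0.04]
```

>>> servo_tool([
  [0.6,0.67,0,0.31,0,-4.65,0],
  [0.6,0.69,0,0.25,0,-4.65,0],
  [0.6,0.71,0,0.19,0,-4.65,0],
  [0.6,0,0,0,0,0,0],
  [0.6,0,0,0,0,0,0],
])

```text
clock: 14.7
position: [547.5, -161.7, 208.1]
ee_rot: [0.756, -0.643, -0.093, -0.079]
contact_force: [0.5, -0.2, -0.4]
gripper_width: 50.8
```

```bash
python3 - <<'E'
from h import *
w=get_image("wrist"); loc(); P,r=T((63.2,60.5),14); plan(P,r,1)
s,c=red(w,(200,0,460,420)); print(s,c,"pred",proj(w,piv+1.2*X+63.2*Y+60.5*Z)); q=onz(w,*c,164.5)-piv; print(q@X,q@Y)
E
```

```text
local [  1.   52.3 104.4] F local [ 0.   1.2 -0.2] 51.04157426619402 14.75
turn/row deg tool [-0.   -0.06 -0.01]
[-0.0, -0.02, 5.12]
[ 303  262   37   37 1068] [320.71722846 279.81460674] pred [320.77887929 280.20672145]
1.228706106017377 62.96836433229274
```

Prediction and view agree within 0.5 px. Going in and gripping.

>>> servo_tool([
  [0.6,0,0,2,0,0,0],
  [0.6,0,0,2,0,0,0],
  [0.6,0,0,1.1,0,0,0],
  [0.4,0,0,0,0,0,0],
  [0.2,0,0,0,0,0,0],
  [0,0,0,0,0,0,0],
  [0,0,0,0,0,0,0],
  [0,0,0,0,0,0,0],
  [0,0,0,0,0,0,0],
])

```text
clock: 15.65
position: [545.6, -149.0, 160.0]
ee_rot: [0.757, -0.642, -0.092, -0.079]
contact_force: [-2.5, 1.8, 5.4]
gripper_width: 14.3
```

>>> servo_tool([
  [0,-0.2,0,-0.23,0,-1,0],
  [0,-0.22,0,-0.23,0,-1,0],
  [0,-0.43,0,0.12,0,-0.25,0],
  [0,-0.43,0,0.12,0,-0.25,0],
  [0,0,0,0,0,0,0],
])

```text
clock: 16.15
position: [543.7, -138.3, 164.0]
ee_rot: [0.754, -0.641, -0.109, -0.093]
contact_force: [0.7, -4.0, -2.5]
gripper_width: 14.3
```

```bash
python3 - <<'E'
from h import *
w=get_image("wrist"); y,z=loc(); print(T((74.9,66),16.5)[0]-read_state()["position"])
s,c=red(w,(200,0,460,420)); print(s,c,"pred",proj(w,piv+1.2*X+74.9*Y+66*Z)); q=onz(w,*c,104+66)-piv; print(q@X,q@Y)
E
```

```text
local [ 1.1 75.4 60.1] F local [-0.8 -4.2 -1.8] 14.807472595835117 16.2
[-0.10920971  1.17699211  0.1418792 ]
[ 300  308   42   50 1806] [320.69545958 332.45348837] pred [321.10326214 339.1677689 ]
1.3394174340283307 71.47518786452818
```

```bash
python3 - <<'E'
from h import *
w=get_image("wrist"); loc()
s,c=red(w,(200,0,460,420)); print(s,c)
print(state_from_ball((71.5,66)),state_from_ball((72,64)))
p,rr=T((75.4,66),16.5)
for b,t,n in (((79,67),16.5,1),((85.5,53.6),8,2),((93,38.5),-2,3)):
    print(b,t); P,r=T(b,t); plan(P,r,n,p,rr); p,rr=P,r
E
```

```text
local [ 1.1 75.6 60.2] F local [-1.7 -2.8 -1.5] 14.679144415721337 16.25
[ 300  308   42   50 1808] [320.69800885 332.45409292]
[(np.float64(1.81), np.float64(1.5), array([72.6, 21.9]))] [(np.float64(1.78), np.float64(-0.0), array([72., 20.]))]
(79, 67) 16.5
turn/row deg tool [0. 0. 0.]
[-0.37, -0.0, 0.01]
(85.5, 53.6) 8
turn/row deg tool [-0.    4.25 -0.  ]
[-0.08, -0.0, 0.73]
[-0.13, -0.0, 0.72]
(93, 38.5) -2
turn/row deg tool [0.   3.33 0.  ]
[-0.14, 0.0, 0.53]
[-0.17, 0.0, 0.52]
[-0.2, 0.0, 0.51]
```

>>> servo_tool([
  [0,-0.37,0,0,0,0,0],
  [0,-0.1,0,0.73,0,4.25,0],
  [0,0,0,0,0,0,0],
])

```text
clock: 16.55
position: [542.2, -130.0, 158.4]
ee_rot: [0.758, -0.643, -0.081, -0.069]
contact_force: [0.4, -3.9, -2.0]
gripper_width: 14.1
```

```bash
cat >> h.py <<'E'
def chk():
    w=get_image("wrist"); loc(); st=read_state(); r=R.from_quat(st["ee_rot"]); s,c=red(w,(200,0,460,420)); b=st["position"]-6*r.apply([0,0,1])
    print(s,c,"nominal px",proj(w,b)); q=b-piv; zt=r.apply([0,0,1]); xt=r.apply([1,0,0])
    o,d_=ray(w,*c); P=o+d_*((b-o)@zt)/(d_@zt); q2=P-piv; print("ball nominal",q@Y,q[2],"seen",q2@Y,q2[2],"slip x tool",(P-b)@xt,state_from_ball((q2@Y,q2[2]))); return w
E
python3 -c "
from h import *
chk()"
```

```text
local [ 1.  83.6 54.8] F local [-2.6 -3.4 -1.7] 14.175359892897568 16.6
[ 300  308   42   50 1806] [320.53875969 332.51162791] nominal px [321.1894477  336.54182595]
ball nominal 82.27416912159453 60.656698882048005 seen 80.69793570632339 60.31299498457736 slip x tool 1.613530993248701 [(np.float64(2.15), np.float64(-1.9), array([79.2, 16.3]))]
```

Ball firmly held with stable position; bar ≈ (79,16), clear of the prong tips. Continue down.

```bash
python3 - <<'E'
from h import *
for p in [(77,6),(76,-3),(60,-4)]: print(p,ball_for_bar(p))
p,rr=T((80.7,60.3),12.2)
for b,t,n in ((ball_for_bar((77,6))[0],3,3),(ball_for_bar((76,-3))[0],-4,2),(ball_for_bar((60,-4))[0],-4,3)):
    print(b,t); P,r=T(b,t); plan(P,r,n,p,rr); p,rr=P,r
E
```

```text
(77, 6) (array([85. , 49.3]), np.float64(2.09), np.float64(-10.4), np.float64(-0.01))
(76, -3) (array([89.2, 39. ]), np.float64(2.16), np.float64(-17.5), np.float64(-0.0))
(60, -4) (array([73.5, 37.9]), np.float64(1.34), np.float64(-17.9), np.float64(-0.0))
[85.  49.3] 3
turn/row deg tool [-0.    3.07  0.  ]
[-0.03, -0.0, 0.39]
[-0.05, -0.0, 0.38]
[-0.07, -0.0, 0.38]
[89.2 39. ] -4
turn/row deg tool [-0.   3.5 -0. ]
[-0.15, 0.0, 0.52]
[-0.18, 0.0, 0.51]
[73.5 37.9] -4
turn/row deg tool [0. 0. 0.]
[0.52, 0.0, 0.07]
[0.52, 0.0, 0.07]
[0.52, 0.0, 0.07]
```

>>> servo_tool([
  [0,-0.03,0,0.39,0,3.1,0],
  [0,-0.05,0,0.38,0,3.1,0],
  [0,-0.07,0,0.38,0,3.1,0],
  [0,-0.15,0,0.52,0,3.5,0],
  [0,-0.18,0,0.51,0,3.5,0],
  [0,0,0,0,0,0,0],
])

```text
clock: 17.2
position: [541.0, -122.9, 137.3]
ee_rot: [0.762, -0.646, 0.026, 0.023]
contact_force: [-1.0, 0.9, -0.4]
gripper_width: 14.1
```

```bash
python3 -c "
from h import *
chk()"
```

```text
local [ 1.  90.9 33.6] F local [-0.7  4.9  0.5] 14.156452040525485 17.25
[ 300  308   42   51 1813] [320.54109211 333.23000552] nominal px [320.97394114 336.59852892]
ball nominal 91.2588508807574 39.54601416374109 seen 89.91352002045102 39.63763985272939 slip x tool 1.3484972394048305 [(np.float64(2.2), np.float64(-16.8), array([77.1, -2.5]))]
```

>>> servo_tool([
  [0,0.5,0,0.06,0,0,0],
  [0,0.5,0,0.06,0,0,0],
  [0,0.4,0,0.05,0,0,0],
  [0,0,0,0,0,0,0],
])

```text
clock: 17.65
position: [543.7, -138.0, 137.2]
ee_rot: [0.761, -0.648, 0.026, 0.022]
contact_force: [-1.8, 3.7, 1.1]
gripper_width: 14.5
```

```bash
python3 -c "
from h import *
chk()"
```

```text
local [ 1.2 75.5 33.2] F local [-1.5  2.8  0.6] 13.875639453771251 17.7
[ 300  309   42   50 1812] [320.81843267 333.41225166] nominal px [321.37893892 336.44579073]
ball nominal 75.93210348495775 39.145659537688346 seen 74.71521946260424 39.22932695149697 slip x tool 1.2193298900825476 [(np.float64(1.41), np.float64(-17.3), array([61.5, -2.8]))]
```

The bar is at about (61.5,-2.8), behind the prongs. I'll ease it back 1 mm, release, and go up.

>>> servo_tool([
  [0,0.1,0,0.1,0,0,0],
  [0,0,0,0,0,0,0],
  [0.3,0,0,0,0,0,0],
  [0.6,0,0,0,0,0,0],
  [0.6,0,0,0,0,0,0],
  [0.6,0,0,-2,0,0,0],
  [0.6,0,0,-4,0,-2.5,0],
  [0.6,0,0,-4,0,-2.5,0],
  [0.6,0,0,0,0,0,0],
])

```text
clock: 18.6
position: [547.2, -135.0, 242.7]
ee_rot: [0.762, -0.647, -0.0, -0.01]
contact_force: [0.8, 0.6, -0.1]
gripper_width: 51.0
```

```bash
python3 - <<'E'
from h import *
w=get_image("wrist"); s=get_image("side"); t=get_image("top"); loc()
sb,c=red(w,(200,0,460,420)); print(sb,c)
for z in (34,37,40,44,50):
    q=onz(w,*c,104+z)-piv; print(z,q@Y,state_from_ball((q@Y,z)))
hsv=cv2.cvtColor(t["image"],cv2.COLOR_RGB2HSV); print("yellow top",[np.argwhere(cv2.inRange(hsv,(20,150,100),(32,255,255))[215:255,370:420]).mean(0)[::-1]+[370,215]])
for a in (1.1,1.25,1.4,1.55): print(a,"top px",proj(t,piv-70*np.cos(a)*Y+(70*np.sin(a))*Z),"wrist px end",proj(w,piv-90*np.cos(a)*Y+(90*np.sin(a))*Z))
a=cv2.resize(w["image"][60:360,190:450],(347,400),interpolation=cv2.INTER_CUBIC); b=cv2.resize(s["image"][155:235,310:390],(400,400),interpolation=cv2.INTER_CUBIC)
cv2.imwrite("pics/p11.png",np.hstack([a,b])[...,::-1])
E
```

```text
local [  0.8  79.8 131.3] F local [ 0.1 -0.9  0.1] 51.0132009572534 18.75
[316 220  29  29 655] [330.12366412 233.91603053]
34 75.35461652503862 [(np.float64(1.39), np.float64(-20.8), array([59.7, -7.1]))]
37 74.39770959434772 [(np.float64(1.37), np.float64(-18.7), array([60.2, -4.7]))]
40 73.44080266365681 [(np.float64(1.36), np.float64(-16.5), array([60.9, -2.2]))]
44 72.16492675606892 [(np.float64(1.35), np.float64(-13.6), array([61.6,  1.2]))]
50 70.2511128946871 [(np.float64(1.37), np.float64(-9.4), array([63.1,  6.6]))]
yellow top [array([403.83098592, 234.78873239])]
1.1 top px [410.39897951 234.7644569 ] wrist px end [334.84097373   5.09664909]
1.25 top px [406.76122899 235.09744507] wrist px end [334.8835188   34.22859009]
1.4 top px [402.7757515  235.58327865] wrist px end [334.81023302  66.39692617]
1.55 top px [398.54664992 236.21012689] wrist px end [334.62324308  99.69188287]
```

View pics/p11.png

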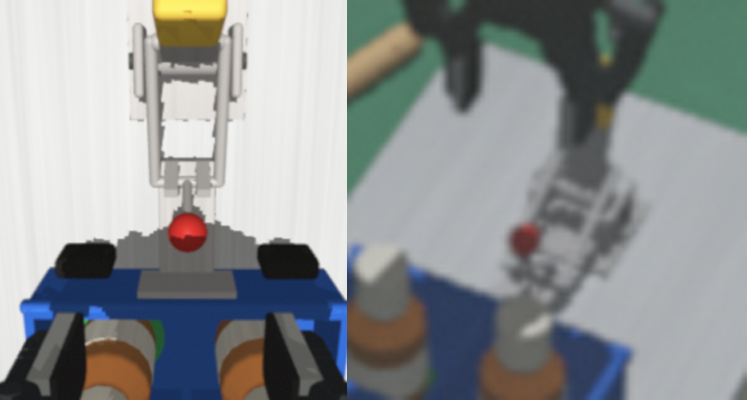

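Hooked: the wrist crop shows the bar behind both prongs with the stalk in the gap (ball at original pixel (330,234)). The lever is at about 1.37 rad. Next: close the fingers and push the lever from its tote side.

```bash
cat >> h.py <<'E'
def tcp_for(a,s=80,gap=0):
    u=np.array([-np.cos(a),np.sin(a)]); n=np.array([np.sin(a),np.cos(a)]); c=s*u+5.5*n+np.array([gap,0]); return c+11
E
python3 - <<'E'
from h import *
st=loc()
P0=tcp_for(1.37,gap=15); print("pre",P0); plan(piv+P0[0]*Y+P0[1]*Z,Rs,3)
p=P0
for a in (1.37,1.2,1.0,.8,.6,.45,.3,.2,.1,.03):
    q=tcp_for(a); print(a,np.round(q,1),"rows x,z cm",np.round([-(q-p)[0]/10,-(q-p)[1]/10],2)); p=q
E
```

```text
local [  0.8  79.8 131.3] F local [ 0.1 -0.9  0.1] 51.0132009572534 18.75
pre [15.43351666 90.48961838]
turn/row deg tool [-0.01  0.32 -0.02]
[2.17, 0.03, 1.33]
[2.16, 0.03, 1.34]
[2.15, 0.03, 1.35]
1.37 [ 0.4 90.5] rows x,z cm [ 1.5 -0. ]
1.2 [-12.9  87.6] rows x,z cm [1.33 0.29]
1.0 [-27.6  81.3] rows x,z cm [1.47 0.63]
0.8 [-40.8  72.2] rows x,z cm [1.32 0.91]
0.6 [-51.9  60.7] rows x,z cm [1.11 1.15]
0.45 [-58.6  50.7] rows x,z cm [0.67 1.  ]
0.3 [-63.8  39.9] rows x,z cm [0.52 1.09]
0.2 [-66.3  32.3] rows x,z cm [0.25 0.76]
0.1 [-68.1  24.5] rows x,z cm [0.17 0.78]
0.03 [-68.8  18.9] rows x,z cm [0.07 0.56]
```

>>> servo_tool([
  [0,2.17,0.03,1.0,0,0.3,0],
  [0,2.16,0.03,1.3,0,0.3,0],
  [0,2.15,0.03,1.7,0,0.3,0],
  [0,0,0,0,0,0,0],
  [0,0,0,0,0,0,0],
  [0,0.75,0,0,0,0,0],
  [0,0.75,0,0,0,0,0],
  [0,0.66,0,0.14,0,0,0],
  [0,0.66,0,0.15,0,0,0],
  [0,0,0,0,0,0,0],
])

```text
clock: 19.75
position: [557.5, -226.0, 192.3]
ee_rot: [0.762, -0.648, 0.0, -0.001]
contact_force: [0.1, 1.1, 0.3]
gripper_width: 0.1
```

```bash
python3 -c "
from h import *
loc();print(tcp_for(1.2))"
```

```text
local [  0.5 -13.4  88.3] F local [0.3 1.1 0.3] 0.058920601137174344 19.75
[-12.86240539  87.55609453]
```

>>> servo_tool([
  [0,0.74,0,0.35,0,0,0],
  [0,0.74,0,0.35,0,0,0],
  [0,0.66,0,0.46,0,0,0],
  [0,0.66,0,0.46,0,0,0],
  [0,0,0,0,0,0,0],
])

```text
clock: 20.25
position: [561.8, -253.9, 175.1]
ee_rot: [0.762, -0.648, -0.0, -0.0]
contact_force: [-0.1, 0.7, 1.5]
gripper_width: -0.1
```

>>> servo_tool([
  [0,0.55,0,0.57,0,0,0],
  [0,0.55,0,0.57,0,0,0],
  [0,0.67,0,1.0,0,0,0],
  [0,0,0,0,0,0,0],
])

```text
clock: 20.65
position: [563.6, -271.0, 152.0]
ee_rot: [0.762, -0.648, -0.002, 0.0]
contact_force: [0.6, 0.7, 0.0]
gripper_width: 0.1
```

```bash
python3 -c "
from h import *
loc();print(tcp_for(.45))"
```

```text
local [ -0.7 -58.8  48. ] F local [0.7 0.6 0. ] 0.11951763003202667 20.65
[-58.64345775  50.74970179]
```

```bash
python3 - <<'E'
from h import *
w=get_image("wrist"); t=get_image("top"); s=get_image("side")
for n,im in (("w",w),("t",t),("s",s)):
    hsv=cv2.cvtColor(im["image"],cv2.COLOR_RGB2HSV); m=cv2.inRange(hsv,(18,110,70),(33,255,255))
    if n=="t": m[:,:350]=0;m[:,440:]=0;m[:200]=0;m[290:]=0
    if n=="s": m[:130]=0;m[230:]=0;m[:,:325]=0;m[:,400:]=0
    k,l,st,c=cv2.connectedComponentsWithStats(m); print(n,[(st[i].tolist(),np.round(c[i],1).tolist()) for i in range(1,k) if st[i,4]>3])
sb,c=red(w,(150,0,500,479)); print("ball",sb,c)
for a in (.3,.6,1.0,1.37,1.7): print(a,*[np.round(proj(im,piv-70*np.cos(a)*Y+(70*np.sin(a))*Z)) for im in (w,t,s)])
a=cv2.resize(w["image"],(533,400)); b=cv2.resize(s["image"][140:240,310:380],(266,380),interpolation=cv2.INTER_CUBIC); b=cv2.copyMakeBorder(b,0,20,0,0,0)
cv2.imwrite("pics/p12.png",np.hstack([a,b])[...,::-1])
E
```

```text
w [([284, 252, 63, 54, 2669], [314.3, 274.1])]
t [([412, 232, 7, 9, 36], [414.5, 236.6])]
s [([362, 171, 9, 7, 30], [365.7, 174.3])]
ball None None
0.3 [319. 278.] [421. 236.] [367. 173.]
0.6 [319. 319.] [419. 235.] [366. 170.]
1.0 [319. 395.] [413. 235.] [364. 170.]
1.37 [320. 467.] [404. 235.] [360. 173.]
1.7 [320. 513.] [394. 237.] [356. 178.]
```

View pics/p12.png

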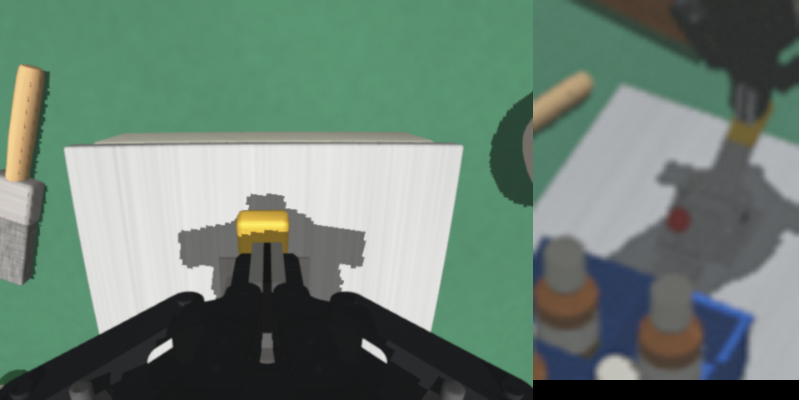

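The lever is following the fingers (yellow end beyond the tips at wrist pixel (314,274), about 0.4 rad), and the ball is still forward of it. Continuing down.

>>> servo_tool([
  [0,0.5,0,0.8,0,0,0],
  [0,0.25,0,0.76,0,0,0],
  [0,0.17,0,0.78,0,0,0],
  [0,0.07,0,0.4,0,0,0],
  [0,0,0,0,0,0,0],
])

```text
clock: 21.3
position: [565.4, -280.1, 125.7]
ee_rot: [0.762, -0.648, -0.001, 0.0]
contact_force: [-1.4, 0.1, 0.6]
gripper_width: -0.2
```

```bash
python3 -c "
from h import *
loc();print(tcp_for(0.0),tcp_for(.1))"
```

```text
local [ -0.4 -68.1  21.7] F local [-1.4  0.3  0.6] -0.2011001032598171 21.3
[-69.   16.5] [-68.05124943  24.45919624]
```

>>> servo_tool([
  [0,0,0,0.25,0,0,0],
  [0,0,0,0.25,0,0,0],
  [0,0,0,0.15,0,0,0],
  [0,0,0,0,0,0,0],
])

```text
clock: 21.7
position: [566.3, -280.1, 120.8]
ee_rot: [0.762, -0.647, 0.0, -0.0]
contact_force: [0.5, -0.6, -0.4]
gripper_width: 0.2
```

>>> servo_tool([
  [0,0,0,0.15,0,0,0],
  [0,0,0,0.15,0,0,0],
  [0,0,0,0,0,0,0],
])

```text
clock: 22.0
position: [566.4, -280.2, 120.4]
ee_rot: [0.762, -0.647, 0.001, -0.0]
contact_force: [-3.9, 3.3, 10.6]
gripper_width: 0.1
```

Contact at z = 16.4 with 11 N: the lever is flat on its stop. Retracting upward and checking.

>>> servo_tool([
  [0,0,0,-1,0,0,0],
  [0,0,0,-3,0,0,0],
  [0,0,0,-4,0,0,0],
  [0,-2,0,-4,0,0,0],
  [0,-3,0,-3,0,0,0],
  [0,-3,0,0,0,0,0],
  [0,0,0,0,0,0,0],
  [0,0,0,0,0,0,0],
])

```text
clock: 22.8
position: [553.1, -200.9, 267.9]
ee_rot: [0.763, -0.647, 0.0, -0.001]
contact_force: [-0.3, -0.4, -0.0]
gripper_width: -0.2
```

```bash
python3 - <<'E'
from h import *
w=get_image("wrist"); t=get_image("top"); loc()
def col(im,lo,hi,mn=30):
    m=cv2.inRange(cv2.cvtColor(im["image"],cv2.COLOR_RGB2HSV),lo,hi); k,l,st,c=cv2.connectedComponentsWithStats(m); return [(int(st[i,4]),np.round(c[i],1)) for i in range(1,k) if st[i,4]>mn]
print("yellow w",col(w,(20,130,90),(33,255,255)),[ (a,proj(w,piv-70*np.cos(a)*Y+70*np.sin(a)*Z+5.5*Z)) for a in (0,.1,.2,.3)])
s,c=red(w,(150,0,500,479)); print("ball",s,c)
# expected ball when clamped: hinge(0), bar z=-5
h=hinge(0); e=np.arcsin((-5-h[1])/72); bar=h+72*np.array([np.cos(e),np.sin(e)]); b=bar+44*np.array([-np.sin(e),np.cos(e)]); print("bar",bar,"ball exp px",proj(w,piv+1.2*X+b[0]*Y+b[1]*Z))
print("loose ball px",proj(w,piv+1.2*X+74*Y+38*Z))
print("bottle cap w pred",proj(w,spot+100*Z-7*Y)); print("white",col(w,(0,0,225),(179,40,255),150)); print("white top",[x for x in col(t,(0,0,225),(179,35,255),50) if 255<x[1][0]<360 and x[0]<300],proj(t,spot+100*Z-7*Y))
save(w,"fin.png")
E
```

```text
local [1.00e-01 1.12e+01 1.63e+02] F local [ 0.3 -0.8 -0.1] -0.3265569038118953 22.9
yellow w [(1898, array([319.1, 101.4]))] [(0, array([321.46575873, 101.50617043])), (0.1, array([321.48110696, 101.82594806])), (0.2, array([321.49602813, 103.27108303])), (0.3, array([321.51028369, 105.90621291]))]
ball [308 276  24  15 302] [319.51324503 283.72847682]
bar [52.43212719 -5.        ] ball exp px [319.60889547 287.66650122]
loose ball px [319.62219477 314.30141027]
bottle cap w pred [263.43092557 446.18009425]
white [(4604, array([597.4,  78.7])), (62777, array([318.3, 175.9])), (168, array([316.4, 142.7]))]
white top [(181, array([275.6, 224.7])), (88, array([275.9, 271.4])), (123, array([322.1, 354.2]))] [333.44661627 229.57718171]
```

The yellow end and ball match the clamped positions. To confirm the draw, I'll move the arm clear and compare the tote and caps with the first top view.

>>> servo_tool([
  [0,4,0,-2,0,0,0],
  [0,5,0,0,0,0,0],
  [0,5,0,0,0,0,0],
  [0,5,0,0,0,0,0],
  [0,4,0,0,0,0,0],
  [0,0,4,0,0,0,0],
  [0,0,4,0,0,0,0],
  [0,0,0,0,0,0,0],
  [0,0,0,0,0,0,0],
])

```text
clock: 23.8
position: [510.4, -442.7, 287.1]
ee_rot: [0.761, -0.648, -0.0, -0.0]
contact_force: [-0.4, 0.5, 0.9]
gripper_width: -0.2
```

```bash
python3 - <<'E'
from h import *
import pickle
t=get_image("top"); s=get_image("side"); t0=pickle.load(open("im0.pkl","rb")); print(read_state()["position"],read_state()["contact_force"])
def col(im,lo,hi,box,mn=8,mx=4000):
    m=cv2.inRange(cv2.cvtColor(im["image"],cv2.COLOR_RGB2HSV),lo,hi); k=np.zeros_like(m); k[box[1]:box[3],box[0]:box[2]]=1; k,l,st,c=cv2.connectedComponentsWithStats(m*k); return [(int(st[i,4]),np.round(c[i],1).tolist()) for i in range(1,k) if mn<st[i,4]<mx]
for n,a in (("before",t0["top"]),("after",t)):
    print(n,"caps",col(a,(0,0,205),(179,40,255),(285,222,350,285)),"blue",col(a,(105,150,60),(125,255,255),(260,200,360,300),500),"yellow",col(a,(20,130,90),(33,255,255),(360,210,440,260)),"red",red(a,(340,215,420,265)))
for n,a in (("before",t0["side"]),("after",s)): print("side blue",col(a,(100,110,40),(128,255,255),(270,190,380,290),200))
print("bottle cap pred (drawn 7)",proj(t,spot+100*Z-7*Y),"yellow flat pred",proj(t,piv-70*Y+5.5*Z))
h=hinge(0); print("ball clamped pred",proj(t,piv+52.4*Y-5*Z+44*Z+.5*Y+X),"loose",proj(t,piv+74*Y+38*Z+X))
E
```

```text
[ 511.8382627  -441.59854305  287.03854276] [ 0.00824239 -0.15524996  0.14641238]
before caps [(31, [291.0, 222.6]), (96, [298.2, 235.4]), (98, [336.1, 262.2]), (100, [303.4, 267.8]), (10, [285.0, 279.5]), (18, [344.8, 283.6])] blue [(3095, [317.3, 253.3])] yellow [(63, [396.9, 236.2])] red (array([373, 236,   8,   7,  38], dtype=int32), array([376.42105263, 238.71052632]))
after caps [(24, [290.0, 222.5]), (92, [333.0, 229.2]), (92, [301.1, 234.9]), (95, [339.0, 261.8]), (65, [286.0, 274.8]), (95, [306.3, 267.3]), (19, [345.0, 283.5])] blue [(3013, [320.0, 253.5])] yellow [(125, [420.3, 236.7])] red (array([372, 239,   7,   7,  39], dtype=int32), array([374.87179487, 241.87179487]))
side blue [(2447, [322.8, 244.1])]
side blue [(2165, [325.4, 245.8])]
bottle cap pred (drawn 7) [333.44661627 229.57718171] yellow flat pred [420.76354854 236.56137691]
ball clamped pred [374.48634157 241.72317919] loose [365.96967771 243.18108994]
```

All three caps shifted about 2.9 px (7 mm) toward the latch, and the bottle's cap, the yellow end and the ball are all at their predicted clamped positions.

```bash
python3 -c "
from bench import *
print(job_done())"
```

```text
the job is handed in; nothing more can be done
None
```

The finished bottle stands in the tote's once-empty compartment, and the tote is clamped with the lever flat. I handed the job in at about 24 s, and it gives no verdict.

**Steps**
- **Bottle:** I gripped it by the cap along its 30° lean, turned it upright and set it down on the green disc at about 5 N.
- **Bail, first try:** the ball slipped out of the pinch and the bar came to rest on the prong tips.
- **Bail, second try:** I gripped the ball again and turned the tool along with the bail, which put the bar behind both prongs.
- **Lever:** closed fingers pushed it over, and it met its stop with about 11 N.

**Last checks from the camera images**
- **Tote:** all three other caps moved about 2.9 px, roughly 7 mm, toward the latch.
- **Bottle cap:** it is within 0.6 px of the predicted spot.
- **Lever and ball:** the yellow end and the red ball are within 0.5 px of their clamped positions.
- **Arm:** it stood clear with no contact force.

**What I could not check:** the picture limit was reached before the final close view, so these checks rest on measured pixel positions. I took no separate measurement of the other things on the bench; the arm did not go near them. In the last close wrist view the ball was 4 px off its prediction because the gripper partly hid it. The clear top view matched.

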